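# Clamp the sharpening stone's box in the bench vice and draw off its tight lid

### The arm

A 6-joint arm with a two-finger parallel gripper is mounted at the origin on the work surface. World frame = base frame: x ahead of the robot, y to its left, z up, the work surface at z = 0. Lengths are in m, angles in rad, forces in N, time in s.
With the tool pointing down it reaches from about 0.4 to 0.925 m from the base axis. Payload 12.5 kg.
Tool frame: the origin (TCP) lies on the centre line of the jaws, within the pads' length; the fingertips stand 11 mm ahead of it and the grasp point (between the pads) lies 8 mm behind it; x points along the fingers, y is the direction in which the jaws open and shut, and the axes are right-handed (so a half turn about x gives the same grasp; the last joint's range is limited). The gripper opens to 95 mm and grips with 3 to 60 N. Pads are 20 mm wide; open, the fingers measure 119 mm over their backs; the gripper's body (75 mm by 180 mm) begins 59 mm behind the grasp point.
Start: joints at [-1.422, 0.491, 1.559, -0, 1.092, -0.106], TCP at [0.158, -0.605, 0.226] pointing down, gripper open.
Joint ranges: [-3.1, 3.1], [-0.84, 2.19], [0.05, 2.79], [-1.13, 4.28], [0.06, 2.93], [-2.69, 2.69]. Speed limits (rad/s): [2.22, 2.22, 2.79, 3.14, 3.14, 3.14].

### API

Orientations are given as a unit quaternion [w, x, y, z].
In Python, from cell import robot, viewer gives the robot as it stands.
- The arm moves only by the tool send_rows, never from a script. Its argument "series" is a list of rows, each a list of 5 numbers: the shift along the tool's x, y, z in cm, then the turn about the tool's x in degrees, then the closure in counts, from 0 (fully open) to 255 (shut). A call has 1 to 10 rows; each row shifts and turns the commanded pose from where the row before left it, along the tool's axes as they then stand; what a row does not reach is not made up. A row lasts 1/10 s, in which the tool goes at most 50 mm and 8.59 degrees, less where a joint would pass 70% of its speed; a pose out of reach is approached as far as the arm can. A call with a gripper value outside its range is refused whole. The fingers move at their own pace and stop on an object; the grip force is fixed at half the most. Time passes only in rows, so rows that do not move let the fingers close. It gives the time, the measured TCP pose, the force and the opening at its end, in the units of the state.
- robot.get_obs(): the state, without advancing time (a new reading comes with each control period).
- viewer.grab_frame(name): name is "side" or "top" or "wrist"; returns a dict with "img" (384x512x3 uint8, red, green, blue), "z_map" (384x512 float32, m along the optical axis (not along the pixel's ray), 0 where there is no reading), "K" (3x3 intrinsics, pixels), "dist_coeffs" ([k1, k2, p1, p2, k3] as OpenCV has them; the pictures are not rectified), "world_to_cam" (4x4, takes a point from world to camera coordinates). Camera axes: x right, y down, z forward; pixel columns grow to the right and rows downward; lengths in m; the calibration is good to about 2 mm. A picture is of the moment at which its call begins.
- robot.finish_job(): hands the job in, once; it reports no verdict.
The state is a dict: "t": time; "q": joint angles; "joint_velocities": joint speeds; "joint_efforts": joint torques, N m; "tool_pos": TCP position; "tcp_rot": TCP orientation; "force": force on the tool from outside, world axes, zero at the start; "moment": the same for the moment, N m; "grip_width": finger opening in m.
Only numpy, scipy, OpenCV 4.12 (cv2) and the standard library are available. Lean on these libraries where they do the work, as an engineer would, in place of code of your own. Each camera call takes 0.05 s, during which the arm holds its last target.

### The job

Get the sharpening stone ready for use: take its closed wooden box, which stands on end in the kit tray, lay it flat, lid upwards, between the jaws of the bench vice, centred along them, and swing the vice's lever round until the box is clamped tight. With the box so held, draw the tight lid straight up and off and set it down flat on the open bench top, open side down, and leave the stone clamped in the vice. Drop nothing, and leave the oil bottle, the tin, the plant pot and the secateurs as they are.

Things in the scene. Friction and masses are not known exactly. Their poses are not given: they have to be found in the camera images.
- stone_box: Lower part of the stone box: wooden foot 180 (own x) x 64 (y) x 20 high; on it a plug 170 x 48 x 36 high that the lid slides over; on that the grey stone, 150 x 40, 8 high. Own z points to the lid. Origin: middle of the closed box (180 x 64 x 72 in all), 36 above the foot's underside: foot z -36 to -16, plug to 20, stone to 28. About 0.36 kg; 0.5 kg with lid.
- box_end (a point): Middle of the closed box's +x end face, 90 from the box's origin. At the start the box stands on its other end in one of the tray's three compartments, so this end is uppermost, about 188 above the bench, and its lid's top faces the tray's +y side (within 7 degrees), the foot's underside the other. In the vice this end may point either way.
- box_lid: Plain wooden lid, a cap 180 long (own x), 58 wide (y), 52 high, walls 4 thick, open below. Origin: centre of its open rim; own z points to its closed top. Closed, the rim rests on the foot (z -16 of the box), flush with its ends, 3 inside its long sides. 0.13 kg. Tight: 9 to 16 N draws it over the first 30, it is clear after 36; an unclamped box comes up with it.
- vice: Grey vice bolted to the bench, lever towards the robot. Origin: at bench level, midway between the open jaws; own z up, x along the jaws, which are 100 long and close along y. Flat bed for the work 30 above the bench, x -48 to 48, y -117 to 67. Jaw tops 48 above the bench, jaws 26 thick. Fixed jaw's face at y = 38. Lever pivot, upright, at y = -76.5. Bolting lugs 12 high to x = -75 and 75.
- vice_jaw: Moving jaw of the vice, 100 x 26 x 18. Origin: lower edge of its clamping face, mid-length, on the bed; own axes as the vice's. At y = -38 of the vice when open; moves along +y by 10 mm for each radian of the lever, pushes the box over to the fixed jaw and clamps it when the lever is at about 1.2 to 1.3 rad.
- vice_lever (a joint): Angle of the vice's cam lever, rad: 0 open, growing anticlockwise seen from above, stop at 1.65. At 0 the lever points from its pivot 140 degrees clockwise of the vice's x axis (+x over to -y). Starts at 0 to 0.2. Stiff, about 5 to 7 N at the knob; it stays where it is left, also clamped; clamped tight once it meets firm resistance, 10 N or more at the knob.
- lever_knob (a point): Centre of the top of the lever's upright black knob, a cylinder 22 in diameter and 34 high, its top 85 above the bench. It moves on a level circle of radius 95 about the lever's pivot.
- kit_tray: Low wooden tray fixed to the bench, 300 (own x) x 110 (y) x 48 high, walls, floor and two lower dividers 8 thick: three open compartments of about 89 x 94 in a row, centres at x = -97, 0 and 97. Origin: centre of its underside. Own x points roughly away from the robot.
- oil_bottle: Bystander: amber glass bottle, 52 in diameter, 120 high, upright in a compartment of the tray. Origin: centre of its underside.
- rivet_tin: Bystander: plain aluminium tin, 66 in diameter, 90 high, upright in a compartment of the tray. Origin: centre of its underside.
- plant_pot: Bystander: empty terracotta plant pot, 96 in diameter at the rim, 78 high, upright on the bench. Origin: centre of its underside.
- secateurs: Bystander: secateurs lying on the bench, 180 long (own x from -103, the handles' ends, to 77), 82 wide, 16 high. Origin: at bench level, mid-width.

How it is judged:
On the way, in this order (a step that is already met when the one before it is completed fails the run):
1. the closed box lies flat between the vice's jaws, lid up, and is clamped (x of stone_box in the frame of vice between -0.025 and 0.025 m and z of stone_box in the frame of vice between 0.062 and 0.07 m and angle between stone_box's own z axis and vertical below 0.06 rad and angle between the x axis of stone_box and the x axis of vice, either way round below 0.06 rad and contact force between vice_jaw and stone_box above 15 N and z of box_lid in the frame of stone_box below -0.011 m), for 0.2 s.
2. the lid is drawn up clear of the box while the box stays clamped (x of stone_box in the frame of vice between -0.025 and 0.025 m and z of stone_box in the frame of vice between 0.062 and 0.07 m and angle between stone_box's own z axis and vertical below 0.06 rad and angle between the x axis of stone_box and the x axis of vice, either way round below 0.06 rad and contact force between vice_jaw and stone_box above 15 N and z of box_lid in the frame of stone_box above 0.03 m), for 0.1 s.
At the end, for the whole second after the job is handed in: The box lies lid side up on the vice's bed (4 mm, 3 degrees), along the jaws (3 degrees), mid-length within 25 mm of the jaws' middle, the moving jaw pressing it with over 15 N; the lid rests on the bench top, open side down (rim within 5 mm, 4 degrees); both at rest (x of stone_box in the frame of vice between -0.025 and 0.025 m and z of stone_box in the frame of vice between 0.062 and 0.07 m and angle between stone_box's own z axis and vertical below 0.06 rad and angle between the x axis of stone_box and the x axis of vice, either way round below 0.06 rad and contact force between vice_jaw and stone_box above 15 N and height (world z) of box_lid below 0.005 m and angle between box_lid's own z axis and vertical below 0.08 rad and linear speed of each of box_lid, stone_box below 0.02 m/s); the robot touches nothing.
It fails at once if the box or the lid is dropped: it falls free faster than 0.6 m/s ((linear speed of stone_box above 0.6 m/s and contact force between the fingers and stone_box below 0.5 N and contact force between the fingers and box_lid below 0.5 N) or (linear speed of box_lid above 0.6 m/s and contact force between the fingers and stone_box below 0.5 N and contact force between the fingers and box_lid below 0.5 N)).
It fails at once if a bystander is shifted by more than 25 mm or tipped by more than 0.35 rad (distance of any of oil_bottle, rivet_tin, plant_pot, secateurs from where it was at the start of the episode above 0.025 m or angle between any of oil_bottle, rivet_tin, plant_pot, secateurs's own z axis and vertical above 0.35 rad).
It also fails if it takes over 67 s, if anything falls off the work surface, if the arm or the gripper's body presses on something with over 40 N, if the wrist force passes 120 N, or if a joint passes its speed limit or range.

## Working session

There is one attempt and no reset: what is moved stays moved. The work goes in short steps, Python scripts to look and compute and a tool call to move; the robot and the scene stay as the last step left them, time stands still between calls to the robot, and variables do not carry over. Pictures are saved under pics/ and viewed, and the job is handed in when it is done.

Besides the shell and the picture viewer there is one more tool, called by a JSON object that holds its "method" and its "body". send_rows: Moves the arm, as the interface text tells. Its arguments: {"type":"object","properties":{"series":{"type":"array","items":{"type":"array","items":{"type":"number"}}}},"required":["series"]}

```bash
ls -la; mkdir -p pics
python3 - <<'E'
from cell import robot, viewer
import cv2,numpy as np
o=robot.get_obs()
for k,v in o.items(): print(k,np.round(v,4))
for n in ["side","top","wrist"]:
    f=viewer.grab_frame(n); cv2.imwrite(f"pics/{n}0.png",f["img"][:,:,::-1]); np.savez(f"pics/{n}0.npz",**f)
    print(n,f["K"],f["dist_coeffs"],np.round(f["world_to_cam"],4))
E
```

```text
total 12
drwxr-xr-x  3 agent agent 4096 Dec  6 18:58 .
drwxr-xr-x 23 root  root  4096 Dec  6 18:58 ..
drwxr-xr-x  2 agent agent 4096 Dec  6 18:58 pics
t 0.0
q [-1.4216  0.4916  1.5594 -0.      1.0917 -0.1056]
joint_velocities [ 0.0008  0.0016  0.0024 -0.0003 -0.0004  0.0011]
joint_efforts [-1.30000e-03 -6.12649e+01 -2.58183e+01  6.92000e-02  4.82000e-02
 -1.00000e-04]
tool_pos [ 0.1575 -0.6046  0.2251]
tcp_rot [-0.0895 -0.7014 -0.0902  0.7014]
force [ 8.7560e-01 -4.0000e-04 -1.1208e+00]
moment [ 0.0165  0.0242 -0.0191]
grip_width 0.0952
side [[356.15712695   0.         255.54334681]
 [  0.         356.15712695 193.56149751]
 [  0.           0.           1.        ]] [-0.05893979  0.          0.          0.          0.        ] [[-0.8768 -0.4805  0.0184  0.5073]
 [-0.3018  0.5201 -0.799   0.2672]
 [ 0.3743 -0.7061 -0.6011  0.6578]
 [ 0.      0.      0.      1.    ]]
top [[486.68038002   0.         252.33362456]
 [  0.         486.68038002 191.61967401]
 [  0.           0.           1.        ]] [-0.07034154  0.          0.          0.          0.        ] [[ 0.0138 -0.9998 -0.0158  0.0341]
 [-0.9915 -0.0116 -0.1298  0.5849]
 [ 0.1296  0.0175 -0.9914  1.1954]
 [ 0.      0.      0.      1.    ]]
wrist [[309.45302662   0.         254.14189547]
 [  0.         309.45302662 188.86288776]
 [  0.           0.           1.        ]] [-0.00637211  0.          0.          0.          0.        ] [[ 2.526e-01 -9.676e-01 -4.000e-04 -6.247e-01]
 [-9.362e-01 -2.445e-01  2.524e-01 -2.780e-02]
 [-2.443e-01 -6.330e-02 -9.676e-01  3.898e-01]
 [ 0.000e+00  0.000e+00  0.000e+00  1.000e+00]]
```

View pics/side0.png

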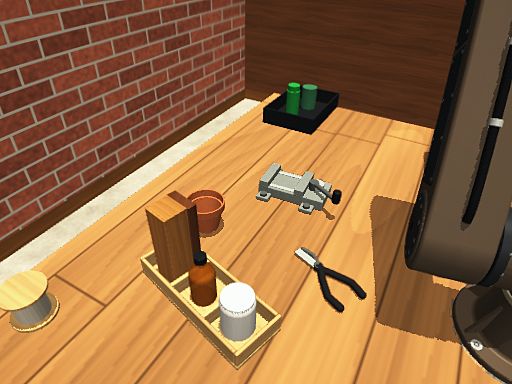

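View pics/top0.png

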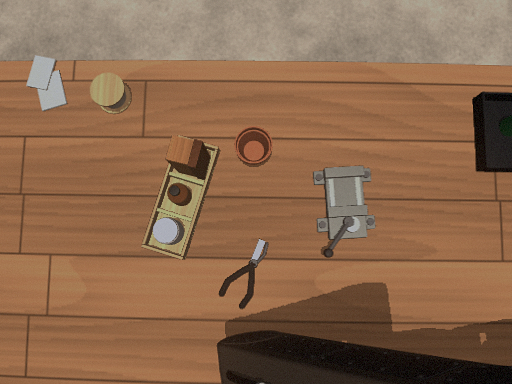

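View pics/wrist0.png

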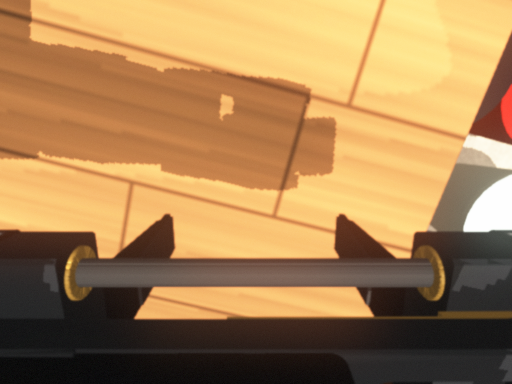

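```bash
cat > h.py <<'E'
import numpy as np, cv2
from scipy.spatial.transform import Rotation as R
def cloud(f):
    """world xyz per pixel from z_map"""
    h,w=f["z_map"].shape
    u,v=np.meshgrid(np.arange(w),np.arange(h))
    p=cv2.undistortPoints(np.stack([u.ravel(),v.ravel()],1).astype(np.float64)[:,None],f["K"],f["dist_coeffs"])[:,0]
    z=f["z_map"].ravel().astype(float)
    c=np.stack([p[:,0]*z,p[:,1]*z,z],1)
    T=np.linalg.inv(f["world_to_cam"])
    P=(c@T[:3,:3].T+T[:3,3]).reshape(h,w,3); P[f["z_map"]<=0]=np.nan
    return P
def ray(f,uv,z):
    p=cv2.undistortPoints(np.array(uv,float).reshape(-1,1,2),f["K"],f["dist_coeffs"])[:,0]
    T=np.linalg.inv(f["world_to_cam"]); d=np.c_[p,np.ones(len(p))]@T[:3,:3].T; o=T[:3,3]
    s=(z-o[2])/d[:,2]; return o+s[:,None]*d
def rect(P,m):
    q=P[m][:,:2]; r=cv2.minAreaRect((q*1000).astype(np.float32)); return len(q),np.round(r[0],1),np.round(r[1],1),round(r[2],1)
def rot(q): return R.from_quat([q[1],q[2],q[3],q[0]]).as_matrix()
E
python3 - <<'E'
from h import *
f=dict(np.load("pics/top0.npz")); P=cloud(f); Z=P[...,2]
big=np.zeros(Z.shape,bool)
def m(x0,x1,u0,u1,z0,z1):
    k=np.zeros(Z.shape,bool); k[x0:x1,u0:u1]=True
    return k&(Z>z0)&(Z<z1)
print("bench z",np.nanmedian(Z[300:330,60:200]), "noise",np.nanstd(Z[300:330,60:200]))
print("boxtop",rect(P,m(120,190,150,215,.18,.196)), np.median(Z[m(120,190,150,215,.18,.196)]))
print("tray rim",rect(P,m(130,270,130,230,.044,.053)))
print("bottle",rect(P,m(170,215,150,205,.110,.126)))
print("tin",rect(P,m(205,255,140,190,.084,.095)))
print("pot rim",rect(P,m(120,170,230,280,.070,.082)))
print("sec",rect(P,m(230,315,210,275,.006,.03)))
v=m(155,250,305,380,.043,.052); print("vice jaws",rect(P,v))
print("knob",rect(P,m(240,262,315,340,.08,.09)))
vz=Z[155:270:4,305:385:4]
np.set_printoptions(linewidth=250)
print((vz*1000).round().astype(int))
E
```

```text
bench z -0.0006859496824347389 noise 0.0024955355461545774
boxtop (852, array([656.9, 196.1]), array([73.4, 64.2]), 77.8) 0.18778947595498097
tray rim (857, array([570.6, 224.8]), array([111.2, 300.6]), 73.4)
bottle (54, array([598.8, 203.3]), array([23.9, 88.9]), 47.1)
tin (137, array([480.3, 248. ]), array([59.5, 63.1]), 46.3)
pot rim (219, array([698.5,  40.9]), array([94.8, 93.9]), 33.7)
sec (817, array([389.9,  64.5]), array([197.2, 156.3]), 1.3)
vice jaws (866, array([ 560.7, -195.4]), array([182.6,  98.5]), 4.2)
knob (58, array([ 432. , -145.9]), array([19.1, 19.6]), 0.5)
[[                   1                   -1                   -2                    0                   -2                   -1                    4                    1                    2                    4                    0
                     4                    1                   -2                    1                    0                    2                    0                   -3                   -3]
 [                   1                    4                    6                   -2    
[... 11172 characters left out ...]
                    1
                     0                   -2                   -2                   -4                    0                   -2                   -1                    6                    1]
 [                   0                    3                   -1                   -4                    4                    1                   -4                   -3                   -3                    1                   -5
                     0                   -2                    0                    2                   -1                    1                   -2                    2                   -1]]<stdin>:18: RuntimeWarning: invalid value encountered in cast
```

Run:
```python
import cv2
i=cv2.imread("pics/top0.png"); cv2.imwrite("pics/top0v.png",cv2.resize(i[150:275,295:395],None,fx=6,fy=4.8,interpolation=cv2.INTER_CUBIC))
```

```text
(no output)
```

View pics/top0v.png

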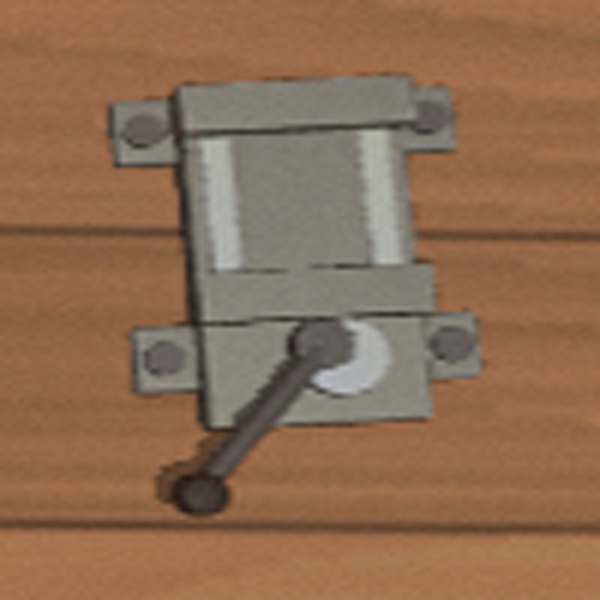

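Run:
```python
from h import *
f=dict(np.load("pics/top0.npz")); P=cloud(f); Z=P[...,2]
v=np.zeros(Z.shape,np.uint8); v[158:225,318:375]=((Z>.041)&(Z<.054))[158:225,318:375]
v=cv2.medianBlur(v,3)
n,l,st,c=cv2.connectedComponentsWithStats(v)
for i in range(1,n):
    if st[i,4]>150:
        print(st[i],rect(P,l==i),np.nanmedian(Z[l==i]), P[l==i].mean(0).round(4))
# per-row edges between jaws: use ray at z .048 : image edges
g=f["img"].astype(int).sum(2)
ys,xs=np.where(l==1)
for i in range(1,n):
    if st[i,4]<150: continue
    pts=np.argwhere(l==i)[:,::-1].astype(np.float32); W=ray(f,pts,.048)[:,:2]*1000
    r=cv2.minAreaRect(W.astype(np.float32)); print(r, cv2.boxPoints(r).round(1).tolist())
# box top w/ rays at .188
b=np.zeros(Z.shape,np.uint8); b[120:190,150:215]=((Z>.179)&(Z<.197))[120:190,150:215]; b=cv2.medianBlur(b,3)
W=ray(f,np.argwhere(b)[:,::-1],.188)[:,:2]*1000; r=cv2.minAreaRect(W.astype(np.float32)); print("box",r,W.mean(0),cv2.boxPoints(r).round(1).tolist())
k=np.zeros(Z.shape,np.uint8); k[240:262,315:340]=((Z>.078)&(Z<.092))[240:262,315:340]
print("knob",ray(f,np.argwhere(k)[:,::-1],.085).mean(0))
o=f["img"]
# side
s=dict(np.load("pics/side0.npz")); Q=cloud(s); m=(Q[...,2]>.182)&(Q[...,2]<.194)&(abs(Q[...,0]-.657)<.08)&(abs(Q[...,1]-.196)<.08); print("side box",rect(Q,m))
```

```text
[325 165  39  13 402] (402, array([ 636.3, -189.8]), array([18.1, 98.1]), 12.2) 0.04760415179056399 [nan nan nan]
[328 205  40  20 500] (500, array([nan, nan]), array([0., 0.]), 0.0) 0.04771721012746988 [nan nan nan]
((637.8125610351562, -189.5621337890625), (26.792625427246094, 97.83756256103516), 4.213967323303223) [[620.9000244140625, -141.8000030517578], [628.0, -239.3000030517578], [654.7999877929688, -237.39999389648438], [647.5999755859375, -139.8000030517578]]
((528.3704833984375, -197.29261779785156), (47.628719329833984, 97.88182830810547), 0.6467499136924744) [[504.0, -148.60000610351562], [505.1000061035156, -246.5], [552.7000122070312, -246.0], [551.5999755859375, -148.10000610351562]]
box ((656.7415161132812, 195.1999969482422), (73.60594940185547, 64.45799255371094), 77.0643081665039) [656.44717738 194.57740201] [[617.0999755859375, 166.5], [679.9000244140625, 152.10000610351562], [696.4000244140625, 223.89999389648438], [633.5999755859375, 238.3000030517578]]
knob [ 0.43278042 -0.14507765  0.085     ]
side box (895, array([656.3, 195.9]), array([71.9, 66.5]), 76.2)
```

```bash
cat >> h.py <<'E'
def goal(o,xyz,yaw_deg=None):
    """shift (cm, tool axes now) to reach TCP xyz; turn deg about tool x to bring tool y to world yaw (mod 180)"""
    M=rot(o["tcp_rot"]); d=M.T@(np.array(xyz)-o["tool_pos"])*100
    ya=np.degrees(np.arctan2(M[1,1],M[0,1]))
    s="toolx %s yaw_y %.2f shift(cm) %s"%(M[:,0].round(3),ya,d.round(2))
    if yaw_deg is not None:
        t=(yaw_deg-ya+90)%180-90   # world turn about +z; tool x is down -> sign flips
        s+=" turn about tool x %.2f"%(-t); 
        a=np.radians(t); Rz=np.array([[np.cos(a),-np.sin(a),0],[np.sin(a),np.cos(a),0],[0,0,1]])
        s+=" shift after turn %s"%((Rz@M).T@(np.array(xyz)-o["tool_pos"])*100).round(2)
    print(s)
E
python3 - <<'E'
from h import *
from cell import robot
o=robot.get_obs()
print(o["q"].round(3),rot(o["tcp_rot"]).round(3))
goal(o,[.6584,.2033,.160],-13)
E
```

```text
[-1.422  0.491  1.559  0.     1.092 -0.106] [[-0.     0.252 -0.968]
 [ 0.001 -0.968 -0.252]
 [-1.    -0.001 -0.   ]]
toolx [-0.     0.001 -1.   ] yaw_y -75.40 shift(cm) [  6.58 -65.56 -68.83] turn about tool x -62.40 shift after turn [  6.51  30.63 -89.99]
```

{"method": "send_rows", "body": {"series": [[-0.7,0,0,-7.8,0],[-0.7,0,0,-7.8,0],[-0.7,0,0,-7.8,0],[-0.7,0,0,-7.8,0],[-0.7,0,0,-7.8,0],[-0.7,0,0,-7.8,0],[-0.7,0,0,-7.8,0],[-0.7,0,0,-7.8,0]]}}

```text
t: 0.95
tool_pos: [0.1576, -0.6047, 0.2817]
tcp_rot: [0.442, 0.552, 0.442, -0.552]
force: [-0.5, 0.4, 0.2]
grip_width: 0.0951
```

{"method": "send_rows", "body": {"series": [[0,1.2,-3.6,0,0],[0,1.2,-3.6,0,0],[0,1.2,-3.6,0,0],[0,1.2,-3.6,0,0],[0,1.2,-3.6,0,0],[0,1.2,-3.6,0,0],[0,1.2,-3.6,0,0],[0,1.2,-3.6,0,0],[0,1.2,-3.6,0,0],[0,1.2,-3.6,0,0]]}}

```text
t: 1.95
tool_pos: [0.3559, -0.2796, 0.2816]
tcp_rot: [-0.44, -0.553, -0.44, 0.553]
force: [0.5, -0.1, -0.3]
grip_width: 0.095
```

{"method": "send_rows", "body": {"series": [[0,1.2,-3.6,0,0],[0,1.2,-3.6,0,0],[0,1.2,-3.6,0,0],[0,1.2,-3.6,0,0],[0,1.2,-3.6,0,0],[0,1.2,-3.6,0,0],[0,1.2,-3.6,0,0],[0,1.2,-3.6,0,0],[0,1.2,-3.6,0,0],[0,0,0,0,0]]}}

```text
t: 2.95
tool_pos: [0.5349, 0.0133, 0.2811]
tcp_rot: [0.441, 0.553, 0.441, -0.553]
force: [-1.1, 0.3, -0.6]
grip_width: 0.0953
```

Run:
```python
from h import *
from cell import robot
o=robot.get_obs()
print(o["t"],o["q"].round(3),o["tool_pos"])
goal(o,[.6584,.2033,.160],-13)
```

```text
2.95 [-9.900e-02  3.070e-01  1.703e+00  1.000e-03  1.131e+00  1.250e-01] [0.53494289 0.0133375  0.28114113]
toolx [-0.  0. -1.] yaw_y -12.82 shift(cm) [ 12.12   7.83 -21.26] turn about tool x 0.18 shift after turn [ 12.12   7.76 -21.28]
```

{"method": "send_rows", "body": {"series": [[0,1.0,-2.7,0,0],[0,1.0,-2.7,0,0],[0,1.0,-2.7,0,0],[0,1.0,-2.7,0,0],[0,1.0,-2.7,0,0],[0,1.0,-2.7,0,0],[0,1.0,-2.7,0,0],[0,0.8,-2.4,0,0],[0,0,0,0,0]]}}

```text
t: 3.85
tool_pos: [0.6581, 0.2018, 0.2806]
tcp_rot: [-0.44, -0.553, -0.441, 0.553]
force: [0.4, 0.1, 0.9]
grip_width: 0.0952
```

Run:
```python
from h import *
from cell import robot,viewer
o=robot.get_obs()
goal(o,[.6584,.2033,.160],-13)
f=viewer.grab_frame("wrist"); cv2.imwrite("pics/w1.png",f["img"][:,:,::-1]); P=cloud(f); Z=P[...,2]
m=(Z>.180)&(Z<.195)&(abs(P[...,1]-.2)<.1); print(rect(P,m),np.median(Z[m]))
```

```text
toolx [-0.001 -0.    -1.   ] yaw_y -12.91 shift(cm) [12.06  0.   -0.15] turn about tool x 0.09 shift after turn [12.06  0.   -0.15]
(5713, array([656.3, 196.4]), array([71.9, 64.2]), 76.9) 0.1876328385003645
```

View pics/w1.png

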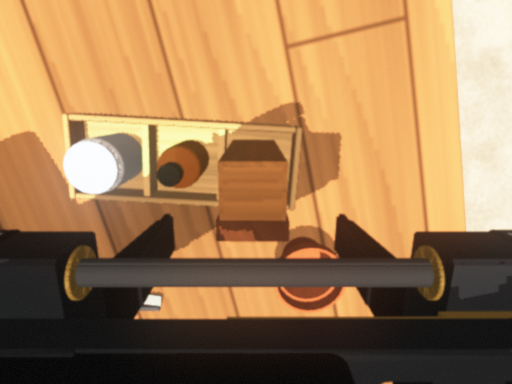

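{"method": "send_rows", "body": {"series": [[2,0,0,0,0],[2.5,0,0,0,0],[2.5,0,0,0,0],[2,0,-0.2,0,0],[1.6,0,0,0,0],[1.4,0,0,0,0],[0,0,0,0,255],[0,0,0,0,255],[0,0,0,0,255],[0,0,0,0,255]]}}

```text
t: 4.9
tool_pos: [0.6582, 0.2023, 0.1625]
tcp_rot: [0.44, 0.554, 0.44, -0.553]
force: [-0.4, 0.4, -0.1]
grip_width: 0.0685
```

{"method": "send_rows", "body": {"series": [[0,0,0,0,255],[0,0,0,0,255],[0,0,0,0,255]]}}

```text
t: 5.2
tool_pos: [0.658, 0.2024, 0.1621]
tcp_rot: [0.44, 0.553, 0.44, -0.553]
force: [-1.7, -0.1, 4.2]
grip_width: 0.0581
```

{"method": "send_rows", "body": {"series": [[0,0,0,0,255],[-0.5,0,0,0,255],[-1,0,0,0,255],[-1.5,0,0,0,255],[-2,0,0,0,255],[-2,0,0,0,255],[-2,0,0,0,255],[-2,0,0,0,255],[-1,0,0,0,255],[0,0,0,0,255]]}}

```text
t: 6.2
tool_pos: [0.6583, 0.2024, 0.2835]
tcp_rot: [0.441, 0.554, 0.44, -0.552]
force: [-0.2, -0.9, -5.2]
grip_width: 0.0576
```

Run:
```python
from h import *
from cell import robot,viewer
o=robot.get_obs(); print(o["tool_pos"],o["force"],o["grip_width"])
f=viewer.grab_frame("side"); cv2.imwrite("pics/s2.png",f["img"][:,:,::-1])
goal(o,[.52,-.316,.30],4.2)
```

```text
[0.65828762 0.20235538 0.28354835] [-0.18188735 -0.90661721 -5.19245062] 0.05760032212722326
toolx [ 0.003  0.    -1.   ] yaw_y -13.00 shift(cm) [-1.71 -1.81 53.62] turn about tool x -17.20 shift after turn [ -1.75 -17.58  50.68]
```

View pics/s2.png

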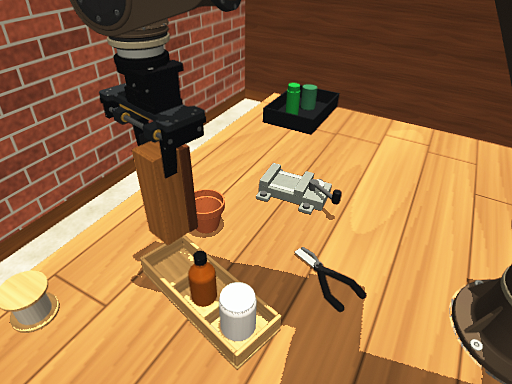

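{"method": "send_rows", "body": {"series": [[0,0,0,-2.2,255],[0,0,0.3,-4,255],[0,0,0.7,-4,255],[0,0,1.2,-4,255],[0,-0.4,1.8,-3,255],[0,-0.7,2.4,0,255],[0,-0.9,2.8,0,255],[0,-1.0,3,0,255],[0,-1.0,3,0,255],[0,-1.0,3,0,255]]}}

```text
t: 7.25
tool_pos: [0.616, 0.0162, 0.2804]
tcp_rot: [0.518, 0.481, 0.519, -0.482]
force: [0.6, 0.2, -4.4]
grip_width: 0.0578
```

{"method": "send_rows", "body": {"series": [[0,-1.0,3,0,255],[0,-1.0,3,0,255],[0,-1.0,3,0,255],[0,-1.0,3,0,255],[0,-1.0,3,0,255],[0,-1.0,3,0,255],[0,-0.9,2.4,0,255],[0,-0.9,1.6,0,255],[0,-0.7,1.0,0,255],[0,0,0.4,0,255]]}}

```text
t: 8.25
tool_pos: [0.5485, -0.2229, 0.281]
tcp_rot: [0.517, 0.481, 0.518, -0.482]
force: [-0.6, 1.2, -4.2]
grip_width: 0.0577
```

Run:
```python
from h import *
from cell import robot,viewer
o=robot.get_obs(); print(o["tool_pos"],o["force"],o["grip_width"],o["q"].round(2))
goal(o,[.50,-.316,.165],4.2)
f=viewer.grab_frame("side"); cv2.imwrite("pics/s3.png",f["img"][:,:,::-1])
f=viewer.grab_frame("top"); cv2.imwrite("pics/t3.png",f["img"][:,:,::-1])
```

```text
[ 0.5484505  -0.22287996  0.28096018] [-0.63339967  1.15125946 -4.22749919] 0.0577212483911366 [-0.5   0.39  1.57 -0.    1.18 -0.57]
toolx [-0.001  0.001 -1.   ] yaw_y 4.14 shift(cm) [11.6  -5.49  8.95] turn about tool x -0.06 shift after turn [11.6  -5.5   8.94]
```

View pics/s3.png

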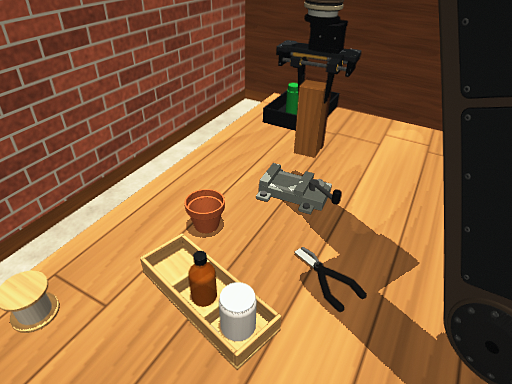

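View pics/t3.png

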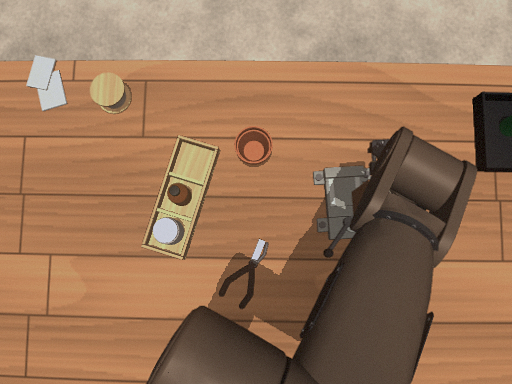

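{"method": "send_rows", "body": {"series": [[0,-0.4,0.8,0,255],[0,-0.8,1.5,0,255],[0,-1.0,2.0,0,255],[0,-1.0,2.2,0,255],[0,-1.0,2.0,0,255],[0,-0.8,1.4,0,255],[0,-0.5,0.8,0,255],[0,0,0,0,255]]}}

```text
t: 9.15
tool_pos: [0.5017, -0.3339, 0.2815]
tcp_rot: [0.518, 0.482, 0.518, -0.482]
force: [-0.2, 0.0, -4.5]
grip_width: 0.0581
```

{"method": "send_rows", "body": {"series": [[1,0,0,0,255],[2,0,0,0,255],[2.5,0,0,0,255],[2.5,0,0,0,255],[1.5,0,0,0,255],[1,0,0,0,255],[0.5,0,0,0,255],[0.5,0,0,0,255],[0,0,0,0,255]]}}

```text
t: 10.05
tool_pos: [0.5023, -0.3329, 0.1665]
tcp_rot: [0.518, 0.481, 0.518, -0.481]
force: [0.3, 0.4, -4.8]
grip_width: 0.0581
```

```bash
python3 -c "
import numpy as np
r=16.79;th=np.radians(np.arange(105.2,15,-5));p=np.c_[-r*np.sin(th),r*np.cos(th)];d=np.diff(p,axis=0)
print(d.round(2).tolist(), p[0],p[-1])"
```

```text
[[-0.32, 1.43], [-0.2, 1.45], [-0.07, 1.46], [0.06, 1.46], [0.19, 1.45], [0.31, 1.43], [0.44, 1.4], [0.56, 1.36], [0.67, 1.3], [0.78, 1.24], [0.89, 1.17], [0.99, 1.08], [1.08, 0.99], [1.16, 0.9], [1.23, 0.79], [1.3, 0.68], [1.35, 0.57], [1.4, 0.45]] [-16.20262694  -4.40215631] [-4.40215631 16.20262694]
```

{"method": "send_rows", "body": {"series": [[0.5,0,0,0,255],[0.4,0,0,0,255],[0.3,0,0,0,255],[0,0,0,0,255]]}}

```text
t: 10.45
tool_pos: [0.5022, -0.333, 0.1544]
tcp_rot: [0.518, 0.481, 0.518, -0.481]
force: [-1.4, -0.1, -4.5]
grip_width: 0.0577
```

{"method": "send_rows", "body": {"series": [[0.2,0,0,0,255],[-0.3,0,1.4,0,255],[-0.2,0,1.4,0,255],[-0.1,0,1.5,0,255],[0.1,0,1.5,0,255],[0,0,0,0,255]]}}

```text
t: 11.05
tool_pos: [0.5063, -0.3932, 0.157]
tcp_rot: [0.518, 0.482, 0.517, -0.482]
force: [0.6, 0.5, -4.6]
grip_width: 0.0575
```

Run:
```python
from h import *
from cell import robot,viewer
o=robot.get_obs(); print(o["tool_pos"],o["force"],o["grip_width"])
f=viewer.grab_frame("side"); i=f["img"][:,:,::-1]; cv2.imwrite("pics/s4.png",cv2.resize(i[0:200,220:440],None,fx=3,fy=3))
```

```text
[ 0.50630727 -0.39320579  0.15701902] [ 0.58293429  0.48995838 -4.61265168] 0.057486903727300004
```

View pics/s4.png

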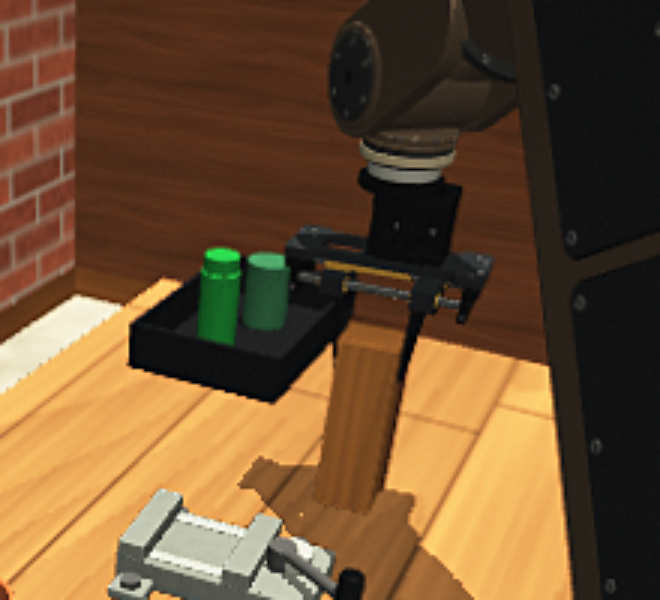

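{"method": "send_rows", "body": {"series": [[0.3,0,0,0,255],[0.3,0,0,0,255],[0.2,0,0,0,255],[0,0,0,0,255]]}}

```text
t: 11.5
tool_pos: [0.5067, -0.3911, 0.1539]
tcp_rot: [0.52, 0.481, 0.517, -0.481]
force: [-9.7, 4.4, 30.1]
grip_width: 0.0577
```

Run:
```python
from h import *
from cell import robot,viewer
o=robot.get_obs(); print(o["tool_pos"],o["force"],o["grip_width"])
f=viewer.grab_frame("side"); i=f["img"][:,:,::-1]; P=cloud(f)
b=P[70:180,320:370]; m=(abs(b[...,0]-.5)<.1)&(b[...,1]>-.48)&(b[...,1]<-.3)
for z in np.arange(.0,.2,.015):
    k=m&(abs(b[...,2]-z)<.004)
    if k.any(): print(round(z,3),k.sum(),np.percentile(b[k][:,1],[5,50,95]).round(3),np.percentile(b[k][:,0],[5,95]).round(3))
```

```text
[ 0.5066716  -0.39105717  0.15388682] [-9.6573266   4.36795981 30.12456853] 0.057717894845010415
0.0 886 [-0.468 -0.386 -0.319] [0.411 0.563]
0.015 51 [-0.41  -0.36  -0.357] [0.476 0.526]
0.03 53 [-0.414 -0.36  -0.357] [0.476 0.53 ]
0.045 57 [-0.416 -0.361 -0.358] [0.476 0.528]
0.06 52 [-0.416 -0.362 -0.358] [0.475 0.527]
0.075 52 [-0.415 -0.361 -0.357] [0.476 0.531]
0.09 55 [-0.411 -0.361 -0.358] [0.476 0.53 ]
0.105 62 [-0.414 -0.362 -0.358] [0.476 0.527]
0.12 57 [-0.415 -0.363 -0.359] [0.477 0.527]
0.135 57 [-0.401 -0.363 -0.36 ] [0.478 0.53 ]
0.15 59 [-0.38  -0.363 -0.36 ] [0.476 0.531]
0.165 60 [-0.381 -0.362 -0.359] [0.471 0.538]
0.18 227 [-0.426 -0.388 -0.361] [0.477 0.535]
0.195 28 [-0.394 -0.38  -0.375] [0.466 0.544]
```

{"method": "send_rows", "body": {"series": [[-0.2,0,1.0,0,255],[-0.2,0,1.0,0,255],[-0.1,0,1.0,0,255],[0,0,0,0,255]]}}

```text
t: 11.95
tool_pos: [0.5089, -0.4211, 0.1561]
tcp_rot: [0.518, 0.481, 0.518, -0.481]
force: [-1.9, 1.7, 9.8]
grip_width: 0.058
```

```bash
cat > sb.py <<'E'
from h import *
from cell import robot,viewer
import sys
o=robot.get_obs(); print(o["tool_pos"],o["force"],o["moment"],o["grip_width"])
f=viewer.grab_frame("side"); i=f["img"][:,:,::-1]; P=cloud(f)
if len(sys.argv)>1: cv2.imwrite("pics/%s.png"%sys.argv[1],cv2.resize(i[0:200,220:440],None,fx=3,fy=3))
b=P; m=(b[...,0]>.44)&(b[...,0]<.56)&(b[...,1]>-.65)&(b[...,1]<-.28)
for z in np.arange(.015,.2,.03):
    k=m&(abs(b[...,2]-z)<.004)
    if k.any(): print(round(z,3),k.sum(),np.percentile(b[k][:,1],[5,50,95]).round(3))
E
python3 sb.py s5
```

```text
[ 0.50888106 -0.42108763  0.15609073] [-1.90812545  1.68903357  9.78828568] [ 0.15085994  0.61846188 -0.01551474] 0.05797451481038229
0.015 47 [-0.418 -0.363 -0.359]
0.045 59 [-0.421 -0.368 -0.364]
0.075 56 [-0.408 -0.373 -0.368]
0.105 59 [-0.431 -0.378 -0.374]
0.135 63 [-0.432 -0.383 -0.379]
0.165 74 [-0.412 -0.388 -0.384]
0.195 23 [-0.42  -0.41  -0.406]
```

View pics/s5.png

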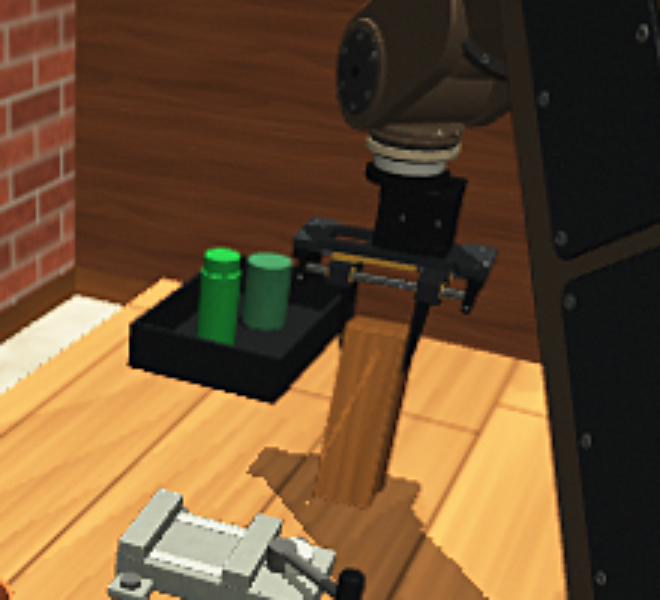

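{"method": "send_rows", "body": {"series": [[0,0,1.4,0,255],[0.1,0,1.4,0,255],[0.2,0,1.4,0,255],[0.3,0,1.4,0,255],[0,0,0,0,255]]}}

```text
t: 12.5
tool_pos: [0.513, -0.4783, 0.1484]
tcp_rot: [0.518, 0.481, 0.517, -0.482]
force: [-0.5, -0.8, 2.2]
grip_width: 0.0577
```

```bash
python3 sb.py
```

```text
[ 0.51298449 -0.47829423  0.14836568] [-0.46940295 -0.77985697  2.19258465] [-0.22623738 -0.13369998  0.00404158] 0.05773705096249178
0.015 8 [-0.431 -0.424 -0.413]
0.045 67 [-0.437 -0.379 -0.373]
0.075 68 [-0.455 -0.395 -0.39 ]
0.105 65 [-0.47  -0.411 -0.407]
0.135 62 [-0.445 -0.428 -0.424]
0.165 80 [-0.469 -0.443 -0.438]
0.195 28 [-0.483 -0.468 -0.459]
```

{"method": "send_rows", "body": {"series": [[0.5,0,1.4,0,255],[0.6,0,1.3,0,255],[0.7,0,1.3,0,255],[0.8,0,1.2,0,255],[0.9,0,1.1,0,255],[0,0,0,0,255]]}}

```text
t: 13.15
tool_pos: [0.517, -0.5414, 0.1118]
tcp_rot: [0.518, 0.481, 0.518, -0.482]
force: [0.3, -0.5, -4.8]
grip_width: 0.058
```

```bash
python3 sb.py s6
```

```text
[ 0.51703068 -0.54142296  0.11175422] [ 0.27504746 -0.5267011  -4.76623016] [-0.31748431 -0.10267113  0.05325059] 0.05799634097481391
0.015 27 [-0.449 -0.429 -0.424]
0.045 38 [-0.484 -0.408 -0.403]
0.075 90 [-0.509 -0.421 -0.412]
0.105 75 [-0.522 -0.464 -0.456]
0.135 86 [-0.532 -0.509 -0.5  ]
0.165 20 [-0.543 -0.531 -0.525]
0.195 104 [-0.561 -0.511 -0.502]
```

View pics/s6.png

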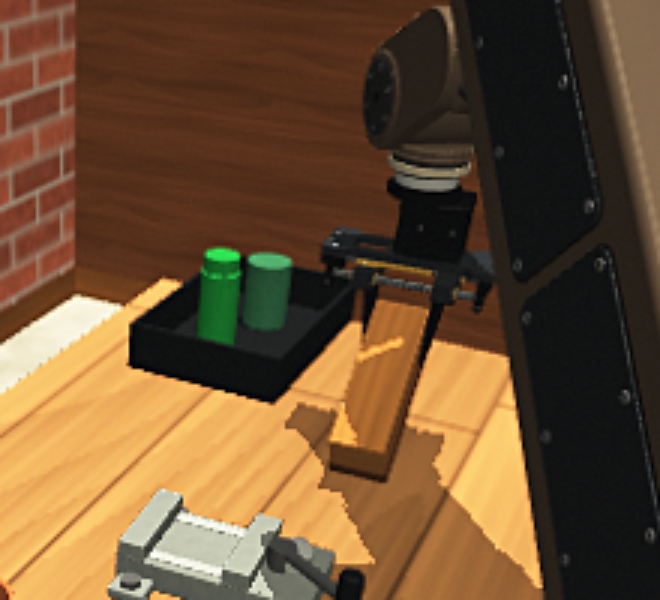

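{"method": "send_rows", "body": {"series": [[1.1,0,1.0,0,255],[1.1,0,1.0,0,255],[1.2,0,0.9,0,255],[1.2,0,0.8,0,255],[1.2,0,0.7,0,255],[0,0,0,0,255]]}}

```text
t: 13.8
tool_pos: [0.52, -0.5842, 0.053]
tcp_rot: [0.517, 0.481, 0.518, -0.482]
force: [-0.5, -0.3, -4.7]
grip_width: 0.0578
```

```bash
python3 sb.py s7
```

```text
[ 0.51996775 -0.5842349   0.05300756] [-0.51616789 -0.26206838 -4.73578242] [-0.34920036 -0.13810148  0.00489883] 0.057761641449586794
0.015 50 [-0.486 -0.435 -0.431]
0.045 54 [-0.568 -0.43  -0.427]
0.075 182 [-0.57  -0.455 -0.428]
0.105 19 [-0.585 -0.573 -0.565]
0.135 91 [-0.573 -0.555 -0.547]
0.165 112 [-0.606 -0.563 -0.556]
0.195 57 [-0.571 -0.563 -0.56 ]
```

View pics/s7.png

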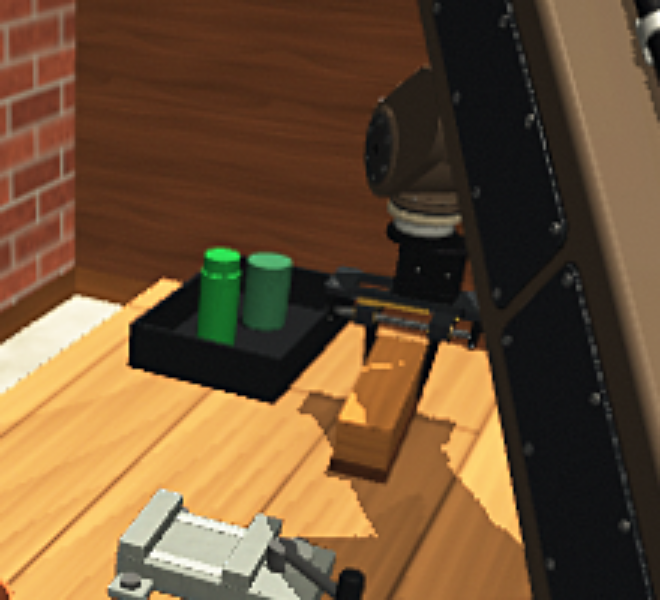

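{"method": "send_rows", "body": {"series": [[0.6,0,0.2,0,255],[0.5,0,0.1,0,255],[0.4,0,0,0,255],[0.3,0,0,0,255],[0,0,0,0,255]]}}

```text
t: 14.35
tool_pos: [0.5208, -0.5862, 0.0373]
tcp_rot: [0.518, 0.481, 0.518, -0.481]
force: [-0.4, -1.7, -1.4]
grip_width: 0.0578
```

```bash
cat > lidtop.py <<'E'
from h import *
from cell import robot,viewer
o=robot.get_obs(); print(o["tool_pos"],o["force"],o["grip_width"])
f=viewer.grab_frame("side"); P=cloud(f)
m=(P[...,0]>.44)&(P[...,0]<.58)&(P[...,1]>-.57)&(P[...,1]<-.40)&(P[...,2]>.055)&(P[...,2]<.11)
q=P[m]; A=np.c_[q[:,:2],np.ones(len(q))]
for _ in range(6):
    c=np.linalg.lstsq(A,q[:,2],rcond=None)[0]; r=abs(A@c-q[:,2]); k=r<max(.004,np.median(r)*1.5); q=q[k];A=A[k]
print(len(q),"slopes",c.round(4),"z",q[:,2].mean(),q[:,1].min(),q[:,1].max(),q[:,0].min(),q[:,0].max())
E
python3 lidtop.py
```

```text
[ 0.52082188 -0.5862312   0.03727166] [-0.38588107 -1.69205737 -1.38138629] 0.05779745365187934
325 slopes [ 0.0221 -0.0404  0.0434] z 0.0744801723966193 -0.5698364557324946 -0.4256635552829199 0.48039361876322495 0.544550403900063
```

{"method": "send_rows", "body": {"series": [[0.3,0,0,0,255],[0.3,0,0,0,255],[0,0,0,0,255]]}}

```text
t: 14.7
tool_pos: [0.5209, -0.5865, 0.0316]
tcp_rot: [0.518, 0.481, 0.518, -0.481]
force: [-0.0, -4.0, 1.3]
grip_width: 0.0582
```

```bash
python3 lidtop.py
```

```text
[ 0.52087466 -0.58645762  0.03157856] [-0.00747641 -4.03221629  1.28181694] 0.058195533219351385
273 slopes [ 0.0017 -0.0246  0.0599] z 0.07251345088326597 -0.5456509769714986 -0.42479917279098267 0.47990852339627776 0.5428499478677546
```

{"method": "send_rows", "body": {"series": [[0.2,0,0,0,255],[0,0,0,0,255],[0,0,0,0,170],[0,0,0,0,100],[0,0,0,0,40],[0,0,0,0,0],[0,0,0,0,0],[0,0,0,0,0]]}}

```text
t: 15.55
tool_pos: [0.521, -0.5856, 0.0296]
tcp_rot: [0.518, 0.481, 0.518, -0.481]
force: [0.7, -0.2, -1.3]
grip_width: 0.0844
```

```bash
python3 lidtop.py
```

```text
[ 0.52104039 -0.58561246  0.02955679] [ 0.72239295 -0.15350231 -1.33379683] 0.08442835055626799
267 slopes [ 0.0033 -0.0325  0.0551] z 0.07245677513707012 -0.5698990882713781 -0.4255875025521916 0.48069280115024804 0.5702757621474221
```

{"method": "send_rows", "body": {"series": [[0,0,0,0,0],[-1,0,0,0,0],[-2,0,0,0,0],[-3,0,0,0,0],[-4,0,0,0,0],[-4,0,0,0,0],[-3,0,-1.5,0,0],[-1,0,-3,0,0],[0,0,-2.5,0,0],[0,0,0,0,0]]}}

```text
t: 16.6
tool_pos: [0.5159, -0.5141, 0.2114]
tcp_rot: [0.519, 0.481, 0.518, -0.481]
force: [0.8, -0.2, -0.4]
grip_width: 0.0952
```

```bash
cat > look.py <<'E'
from h import *
from cell import robot,viewer
import sys
o=robot.get_obs(); print(o["t"],o["tool_pos"],o["force"],o["grip_width"])
f=viewer.grab_frame("wrist"); cv2.imwrite("pics/%s.png"%sys.argv[1],f["img"][:,:,::-1]); np.savez("pics/%s.npz"%sys.argv[1],**f)
E
python3 look.py w8
python3 - <<'E'
from h import *
f=dict(np.load("pics/w8.npz")); P=cloud(f); Z=P[...,2]
m=(Z>.06)&(Z<.085)&(P[...,1]>-.65)&(P[...,1]<-.38)&(P[...,0]>.42)&(P[...,0]<.62)
m=cv2.medianBlur(m.astype(np.uint8),5)>0
print(rect(P,m),np.nanmedian(Z[m]))
q=P[m];c=np.linalg.lstsq(np.c_[q[:,:2],np.ones(len(q))],q[:,2],rcond=None)[0];print(c)
E
```

```text
16.6 [ 0.51588305 -0.51406041  0.21140485] [ 0.75763059 -0.23352042 -0.415178  ] 0.09520048091964745
(9750, array([ 515.2, -512.3]), array([ 58.2, 168.6]), 2.4) 0.072042033584791
 ** On entry to DLASCL parameter number  4 had an illegal value
 ** On entry to DLASCL parameter number  4 had an illegal valueTraceback (most recent call last):
  File "<stdin>", line 6, in <module>
    x, resids, rank, s = _umath_linalg.lstsq(a, b, rcond,
                         ~~~~~~~~~~~~~~~~~~~^^^^^^^^^^^^^
                                             signature=signature)
                                             ^^^^^^^^^^^^^^^^^^^^
    raise LinAlgError("SVD did not converge in Linear Least Squares")
numpy.linalg.LinAlgError: SVD did not converge in Linear Least Squares
```

View pics/w8.png

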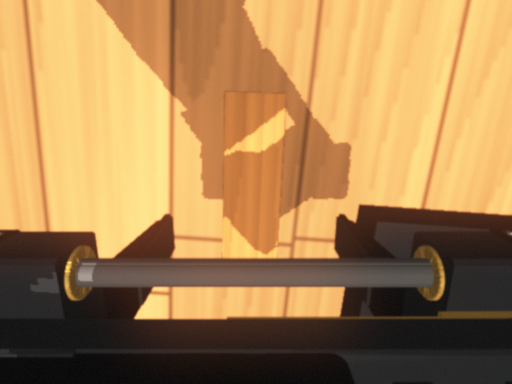

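Run:
```python
from h import *
from cell import robot
f=dict(np.load("pics/w8.npz")); P=cloud(f); Z=P[...,2]
m=(Z>.06)&(Z<.085)&(P[...,1]>-.65)&(P[...,1]<-.38)&(P[...,0]>.42)&(P[...,0]<.62)
m=cv2.medianBlur(m.astype(np.uint8),5)>0
m&=np.isfinite(P).all(2)
q=P[m];c=np.linalg.lstsq(np.c_[q[:,:2],np.ones(len(q))],q[:,2],rcond=None)[0];print("slope",c)
rr,cc=np.where(m); print(rr.min(),rr.max())
mid=[]; L=[];Rr=[]
for r in range(100,200,4):
    k=cc[rr==r]; W=ray(f,[[k.min()-.5,r],[k.max()+.5,r]],.072); L.append(W[0]);Rr.append(W[1])
L=np.array(L);Rr=np.array(Rr)
for S in (L,Rr): 
    p=np.polyfit(S[:,1],S[:,0],1); print("edge slope deg",np.degrees(np.arctan(-p[0])),p)
k=cc[rr==rr.min()+2]; e=ray(f,[[k.mean(),rr.min()-.5]],.072)[0]; print("left end",e, "width",abs(Rr-L)[:,0].mean())
th=np.radians(3.3); d=np.array([np.sin(th),-np.cos(th)]); print("centre",e[:2]+.09*d)
goal(robot.get_obs(),[*(e[:2]+.09*d),.039],3.5)
```

```text
slope [ 0.00179661 -0.00513836  0.06850765]
91 257
edge slope deg 2.510463558434682 [-0.04384392  0.46389144]
edge slope deg 2.256936771263711 [-0.03941136  0.52375929]
left end [ 0.51121121 -0.42758714  0.072     ] width 0.057554853465177906
centre [ 0.51639198 -0.5174379 ]
toolx [ 0.001 -0.001 -1.   ] yaw_y 4.26 shift(cm) [17.2   0.03  0.17] turn about tool x 0.76 shift after turn [17.2   0.03  0.17]
```

{"method": "send_rows", "body": {"series": [[2,0,0.3,1.9,0],[4,0,0,0,0],[4,0,0,0,0],[3.3,0,0,0,0],[2,0,0,0,0],[1.2,0,0,0,0],[0.8,0,0,0,0],[0,0,0,0,255],[0,0,0,0,255],[0,0,0,0,255]]}}

```text
t: 17.65
tool_pos: [0.5163, -0.52, 0.038]
tcp_rot: [0.511, 0.49, 0.509, -0.49]
force: [-0.2, -0.6, 0.4]
grip_width: 0.0767
```

{"method": "send_rows", "body": {"series": [[0,0,0,0,255],[0,0,0,0,255],[0,0,0,0,255],[0,0,0,0,255],[0,0,0,0,255]]}}

```text
t: 18.15
tool_pos: [0.5157, -0.5197, 0.0372]
tcp_rot: [0.51, 0.49, 0.51, -0.49]
force: [-4.1, -0.3, 5.6]
grip_width: 0.058
```

{"method": "send_rows", "body": {"series": [[-0.5,0,0,0,255],[-1,0,0,0,255],[-1,0,0,0,255],[-0.5,0,0,0,255],[0,0,0,0,255]]}}

```text
t: 18.65
tool_pos: [0.5163, -0.5198, 0.0679]
tcp_rot: [0.511, 0.49, 0.509, -0.49]
force: [1.0, -0.4, -4.1]
grip_width: 0.0582
```

{"method": "send_rows", "body": {"series": [[-1,0,0,0,255],[-2,0,0,0,255],[-3,0,0,0,255],[-3,0.5,-0.5,-1,255],[-2,1,-1,-1,255],[-1,1,-2,0,255],[0,1,-2.5,0,255],[0,1,-3,0,255],[0,1,-2,0,255],[0,0,-1,0,255]]}}

```text
t: 19.65
tool_pos: [0.5629, -0.3929, 0.1862]
tcp_rot: [0.518, 0.481, 0.519, -0.48]
force: [0.3, -1.3, -5.5]
grip_width: 0.058
```

{"method": "send_rows", "body": {"series": [[0,0.3,-1,0,255],[0,0.3,-1,0,255],[0,0,0,0,255],[0,0,0,0,255]]}}

```text
t: 20.05
tool_pos: [0.5665, -0.376, 0.1866]
tcp_rot: [0.518, 0.481, 0.518, -0.481]
force: [0.3, -0.8, -4.5]
grip_width: 0.0577
```

```bash
python3 look.py w9
python3 - <<'E'
from h import *
from cell import robot
goal(robot.get_obs(),[.588,-.195,.19],4.2)
E
```

```text
20.05 [ 0.56652038 -0.376005    0.1866371 ] [ 0.25922984 -0.79711826 -4.51367759] 0.05766175848686088
toolx [ 0. -0. -1.] yaw_y 4.27 shift(cm) [ -0.34   3.5  -17.91] turn about tool x 0.07 shift after turn [ -0.34   3.48 -17.92]
```

View pics/w9.png

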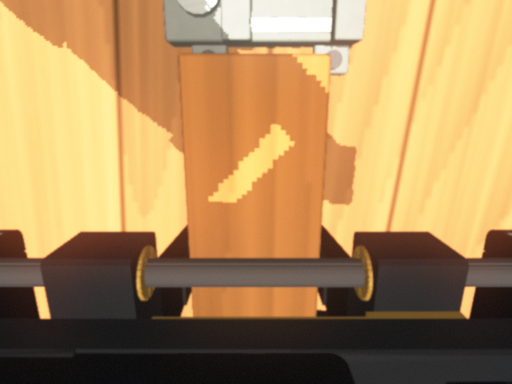

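Run:
```python
from h import *
f=dict(np.load("pics/w9.npz")); i=f["img"][:,:,::-1]
cv2.imwrite("pics/w9z.png",cv2.resize(i[0:80,155:375],None,fx=3.6,fy=3.6,interpolation=cv2.INTER_NEAREST))
P=cloud(f); Z=P[...,2]
np.set_printoptions(linewidth=220)
for r in (5,15,25,35): print(r,(np.nan_to_num(Z[r,170:370:4])*1000).astype(int))
```

```text
5 [29 29 29 45 44 45 44 44 45 45 45 46 34 49 47 46 48 47 48 47 46 31 31 31 28 30 30 29 29 29 30 31 28 28 29 30 31 31 30 30 29 42 47 47 47 47 48 46 47  0]
15 [29 29 28 29 31 29 39 40 41 36 30 29 29 47 47 46 49 46 48 48 46 29 29 30 31 29 29 29 31 30 28 29 29  0 29 29 30 29 28 30 30 44 46 46 47 46 47 45  0  0]
25 [29 30 30 30 30 30 30 28 29 29 31 28 29 47 46 47 47 47 47 47 46 31 30 31 30 31 29 30 30 31 29 30 30 29 31 30 32 30 31 31 30 45 47 48 48 49 47 47 47 -1]
35 [29 28 30 30 28 30 31 29 29 30 29 29 29 46 48 48 47 47 49 48 47 29 29 28 29 30 29 30 29 30 29 30 31 29 30 29  0 30 29 31 31 46 47 46 47 49 48 48 47  0]
```

View pics/w9z.png

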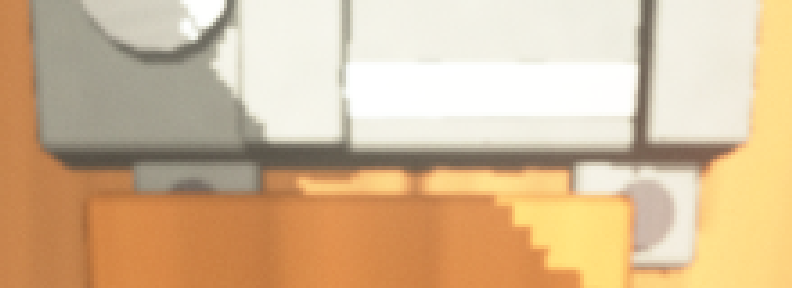

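Run:
```python
from h import *
f=dict(np.load("pics/w9.npz")); P=cloud(f); Z=P[...,2]
A=[];B=[]
for r in range(3,37,2):
    hi=(Z[r]>.040)&(Z[r]<.056)
    c=np.where(hi[225:300])[0]+225; a=c[c<270].max()+.5
    c=np.where(hi[300:370])[0]+300; b=c.min()-.5
    A.append(ray(f,[[a,r]],.048)[0]);B.append(ray(f,[[b,r]],.048)[0])
A=np.array(A);B=np.array(B)
for n,S in(("mov",A),("fix",B)):
    p=np.polyfit(S[:,1],S[:,0],1); print(n,"yaw",np.degrees(np.arctan(-p[0])),"x at y=-.195",np.polyval(p,-.195), "x at -.235",np.polyval(p,-.235), S[:,1].min(),S[:,1].max())
# end of the jaws in y
for c in (240,345):
    k=np.where((Z[:70,c]>.04)&(Z[:70,c]<.056))[0].max()+.5; print("end",ray(f,[[c,k]],.048))
```

```text
mov yaw 4.382313110998894 x at y=-.195 0.550610442627072 x at -.235 0.553675854296186 -0.24328734038612831 -0.21810246976819894
fix yaw 3.496249935262533 x at y=-.195 0.6230295355998328 x at -.235 0.6254734125835612 -0.2378481969350223 -0.21257200065732618
end [[ 0.54543306 -0.2492457   0.048     ]]
end [[ 0.63809086 -0.24216227  0.048     ]]
```

Run:
```python
from h import *
from cell import robot
goal(robot.get_obs(),[.5873,-.1985,.19],4.1)
```

```text
toolx [ 0. -0. -1.] yaw_y 4.27 shift(cm) [ -0.34   3.4  -17.57] turn about tool x 0.17 shift after turn [ -0.34   3.35 -17.58]
```

{"method": "send_rows", "body": {"series": [[0,0.1,-1,0,255],[0,0.4,-2,0,255],[0,0.5,-3,0,255],[0,0.6,-3,0,255],[0,0.6,-3,0,255],[0,0.5,-2.5,0,255],[0,0.4,-1.7,0,255],[0,0.2,-0.8,0,255],[0,0,0,0,255],[0,0,0,0,255]]}}

```text
t: 21.1
tool_pos: [0.5868, -0.2042, 0.1866]
tcp_rot: [0.519, 0.481, 0.518, -0.481]
force: [-0.1, -1.1, -4.0]
grip_width: 0.0579
```

Run:
```python
from h import *
from cell import robot
goal(robot.get_obs(),[.5873,-.1985,.069],4.1)
```

```text
toolx [ 0. -0. -1.] yaw_y 4.29 shift(cm) [11.76  0.09 -0.57] turn about tool x 0.19 shift after turn [11.76  0.09 -0.57]
```

{"method": "send_rows", "body": {"series": [[1,0.1,-0.3,0,255],[2,0,-0.3,0,255],[2.5,0,0,0,255],[2,0,0,0,255],[1,0,0,0,255],[0.5,0,0,0,255],[0,0,0,0,255]]}}

```text
t: 21.8
tool_pos: [0.5872, -0.1979, 0.0962]
tcp_rot: [0.518, 0.481, 0.518, -0.481]
force: [-0.1, -0.1, -3.9]
grip_width: 0.0579
```

Run:
```python
from h import *
from cell import robot,viewer
goal(robot.get_obs(),[.5873,-.1985,.069],4.1)
f=viewer.grab_frame("side"); i=f["img"][:,:,::-1]; cv2.imwrite("pics/s10.png",cv2.resize(i[90:240,220:380],None,fx=4.5,fy=4))
```

```text
toolx [-0.001  0.    -1.   ] yaw_y 4.27 shift(cm) [2.72 0.   0.06] turn about tool x 0.17 shift after turn [2.72 0.   0.06]
```

View pics/s10.png

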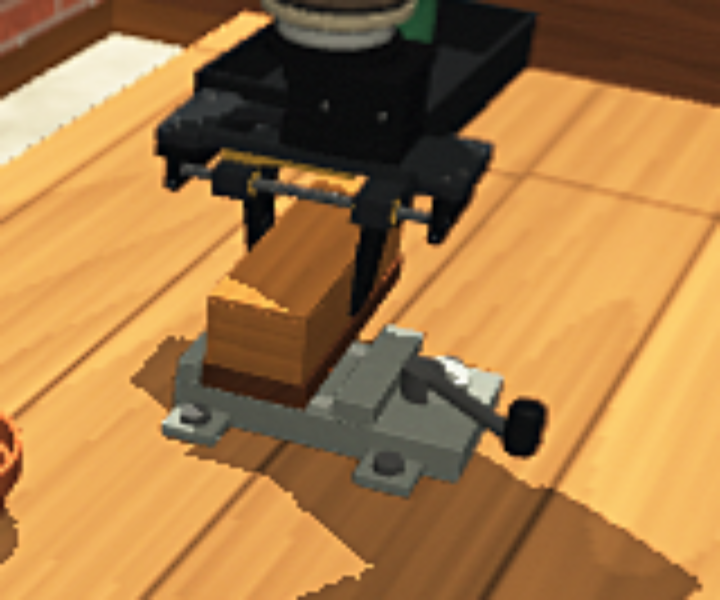

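{"method": "send_rows", "body": {"series": [[0.6,0,0,0,255],[0.6,0,0,0,255],[0.5,0,0,0,255],[0.4,0,0,0,255],[0,0,0,0,255]]}}

```text
t: 22.35
tool_pos: [0.5871, -0.1975, 0.075]
tcp_rot: [0.518, 0.481, 0.519, -0.481]
force: [-0.5, -0.3, -5.4]
grip_width: 0.0576
```

{"method": "send_rows", "body": {"series": [[0.3,0,0,0,255],[0.3,0,0,0,255],[0.2,0,0,0,255],[0,0,0,0,255]]}}

```text
t: 22.75
tool_pos: [0.5873, -0.1976, 0.0674]
tcp_rot: [0.518, 0.481, 0.518, -0.481]
force: [0.1, 0.5, -4.9]
grip_width: 0.0576
```

{"method": "send_rows", "body": {"series": [[0.1,0,0,0,255],[0.1,0,0,0,255],[0,0,0,0,255]]}}

```text
t: 23.05
tool_pos: [0.5876, -0.1977, 0.0669]
tcp_rot: [0.519, 0.481, 0.518, -0.481]
force: [-2.7, -1.1, 7.2]
grip_width: 0.0579
```

Contact on the bed. Release and raise.

{"method": "send_rows", "body": {"series": [[0,0,0,0,200],[0,0,0,0,120],[0,0,0,0,50],[0,0,0,0,0],[0,0,0,0,0],[0,0,0,0,0],[-1,0,0,0,0],[-2,0,0,0,0],[-3,0,0,0,0],[-3,0,0,0,0]]}}

```text
t: 24.05
tool_pos: [0.5872, -0.1976, 0.1571]
tcp_rot: [0.518, 0.481, 0.518, -0.481]
force: [-0.7, -0.4, 0.1]
grip_width: 0.0951
```

```bash
cat > knob.py <<'E'
from h import *
from cell import robot,viewer
import sys
o=robot.get_obs(); print(o["t"],o["tool_pos"],o["force"],o["grip_width"])
f=viewer.grab_frame("side"); i=f["img"][:,:,::-1]; cv2.imwrite("pics/%s.png"%sys.argv[1],cv2.resize(i[90:240,220:380],None,fx=4.5,fy=4))
P=cloud(f); Z=P[...,2]
m=(Z>.095)&(Z<.11)&(P[...,0]>.54)&(P[...,0]<.64)&(P[...,1]>-.30)&(P[...,1]<-.09)&np.isfinite(Z)
if m.sum(): print("lid top",rect(P,m)); q=P[m]; print(np.linalg.lstsq(np.c_[q[:,:2],np.ones(len(q))],q[:,2],rcond=None)[0],np.median(q[:,2]), P[m][:,1].max())
a=np.radians(4.1); c=np.array([.5866,-.195])+np.array([np.cos(a),np.sin(a)])*-.0765; print("pivot",c)
m=(abs(Z-.085)<.004)&(np.hypot(P[...,0]-c[0],P[...,1]-c[1])<.13)&(P[...,0]<.5); 
if m.sum(): k=P[m].mean(0); print("knob",m.sum(),k, np.hypot(*(k[:2]-c)))
E
python3 knob.py s11
```

```text
24.05 [ 0.58720941 -0.19755114  0.15710566] [-0.67817291 -0.35129679  0.08075952] 0.09509802349287308
lid top (827, array([ 587.4, -195.8]), array([ 59.3, 184.2]), 4.0)
[ 0.01626861 -0.00561165  0.09091644] 0.10166144651079512 -0.10330810877662011
pivot [ 0.51029578 -0.20046955]
knob 42 [ 0.43060949 -0.14340126  0.08373576] 0.09801375265393572
```

View pics/s11.png

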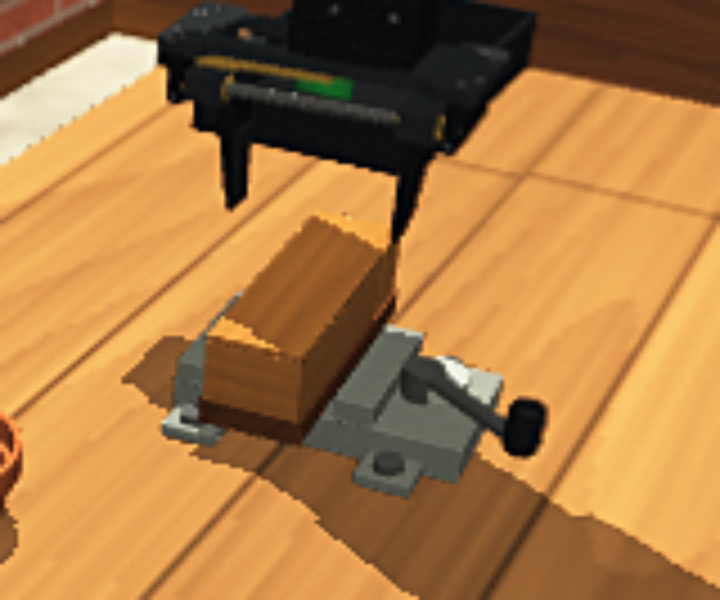

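{"method": "send_rows", "body": {"series": [[0,0,0,-8.5,0],[0,0,0,-8.5,0],[0,0,0,-8.5,0],[0,0,0,-8.5,0],[0,0,0,-8.5,0],[0,0,0,-8.5,0],[0,0,0,0,0]]}}

```text
t: 24.8
tool_pos: [0.5874, -0.1976, 0.1561]
tcp_rot: [0.675, 0.21, 0.675, -0.21]
force: [-0.6, -0.1, 0.1]
grip_width: 0.0949
```

Run:
```python
from h import *
from cell import robot
o=robot.get_obs(); print(o["q"].round(2))
goal(o,[.4325,-.1455,.067],55)
```

```text
[-0.43  0.56  1.65 -0.    0.94 -1.4 ]
toolx [ 0. -0. -1.] yaw_y 55.43 shift(cm) [  8.91  -4.5  -15.72] turn about tool x 0.43 shift after turn [  8.91  -4.62 -15.68]
```

{"method": "send_rows", "body": {"series": [[0,-0.5,-1.5,0,0],[0,-0.8,-3,0,0],[0,-0.8,-3,0,0],[0,-0.8,-3,0,0],[0,-0.8,-3,0,0],[0,-0.8,-2.2,0,0],[0,0,0,0,0]]}}

```text
t: 25.5
tool_pos: [0.4305, -0.1443, 0.1561]
tcp_rot: [0.674, 0.212, 0.675, -0.212]
force: [0.1, 0.2, -0.1]
grip_width: 0.0952
```

```bash
python3 look.py w12
python3 - <<'E'
from h import *
from cell import robot
o=robot.get_obs(); print(o["q"].round(2))
goal(o,[.4325,-.1455,.067],55)
f=dict(np.load("pics/w12.npz"));P=cloud(f);Z=P[...,2]
m=(abs(Z-.085)<.005)&(abs(P[...,0]-.4325)<.03)&(abs(P[...,1]+.1455)<.03)
print(m.sum(),rect(P,m))
E
```

```text
25.5 [ 0.43048521 -0.14433099  0.15610381] [ 0.09551372  0.16671076 -0.09132381] 0.09521139689376226
[-0.47  0.35  2.04 -0.    0.75 -1.43]
toolx [ 0.001 -0.    -1.   ] yaw_y 55.06 shift(cm) [ 8.93 -0.02  0.03] turn about tool x 0.06 shift after turn [ 8.93 -0.02  0.03]
557 (557, array([ 431.7, -145. ]), array([21. , 20.1]), 85.7)
```

View pics/w12.png

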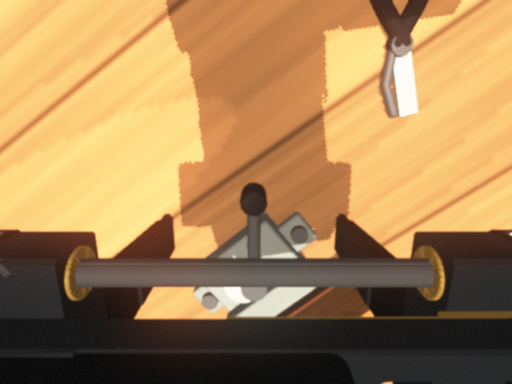

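{"method": "send_rows", "body": {"series": [[2,0,0,0,0],[2.5,0,0,0,0],[2,0,0,0,0],[1.4,0,0,0,0],[1,0,0,0,60],[0,0,0,0,255],[0,0,0,0,255],[0,0,0,0,255],[0,0,0,0,255],[0,0,0,0,255]]}}

```text
t: 26.55
tool_pos: [0.4328, -0.1453, 0.0671]
tcp_rot: [0.675, 0.211, 0.675, -0.211]
force: [-0.0, -0.3, -0.9]
grip_width: 0.0525
```

{"method": "send_rows", "body": {"series": [[0,0,0,0,255],[0,0,0,0,255],[0,0,0,0,255],[0,0,0,0,255],[0,0,0,0,255],[0,0,0,0,255]]}}

```text
t: 27.15
tool_pos: [0.4325, -0.1453, 0.0666]
tcp_rot: [0.675, 0.211, 0.675, -0.211]
force: [-2.2, -2.3, -0.0]
grip_width: 0.0214
```

```bash
cat > arc.py <<'E'
from h import *
from cell import robot
o=robot.get_obs(); M=rot(o["tcp_rot"]); c=np.array([.5105,-.1998])
p=o["tool_pos"][:2]; v=p-c; print("pos",o["tool_pos"],"r",np.hypot(*v),"lever",np.radians((np.degrees(np.arctan2(v[1],v[0]))%360)+85.9-220) , "F",o["force"],"q6",o["q"][5], o["grip_width"])
t=np.array([-v[1],v[0]])/np.hypot(*v); print("tangential force",o["force"][:2]@t)
E
python3 arc.py
python3 - <<'E'
from h import *
from cell import robot
o=robot.get_obs(); M=rot(o["tcp_rot"]); p=o["tool_pos"].copy()
c=np.array([.5105,-.1998]); v=p[:2]-c; r=np.hypot(*v); a0=np.arctan2(v[1],v[0])
# rows of 5 deg arc with 4.5 deg turn; row shift before/after turn ambiguity small: use axes at row start
rows=[]
for k in range(12):
    q0=c+r*np.array([np.cos(a0),np.sin(a0)]); a0+=np.radians(5); q1=c+r*np.array([np.cos(a0),np.sin(a0)])
    d=M.T@np.r_[q1-q0,0]*100; rows.append(d[1:].round(2).tolist()); 
    t=np.radians(3.75); M=np.array([[np.cos(t),-np.sin(t),0],[np.sin(t),np.cos(t),0],[0,0,1]])@M
print(rows)
E
```

```text
pos [ 0.4324888  -0.14527273  0.06664111] r 0.0951786233611744 lever 0.19107364171659239 F [-2.21255027 -2.320516   -0.04306414] q6 -1.4337307505777035 0.021381458151579182
tangential force 3.169520123204234
[[-0.83, 0.03], [-0.83, 0.05], [-0.83, 0.07], [-0.83, 0.09], [-0.82, 0.1], [-0.82, 0.12], [-0.82, 0.14], [-0.82, 0.16], [-0.81, 0.18], [-0.81, 0.19], [-0.8, 0.21], [-0.8, 0.23]]
```

{"method": "send_rows", "body": {"series": [[0,-0.4,0,-2,255],[0,-0.8,0.05,-3.75,255],[0,-0.8,0.05,-3.75,255],[0,-0.8,0.07,-3.75,255],[0,-0.8,0.1,-3.75,255],[0,-0.8,0.1,-3.75,255],[0,0,0,0,255]]}}

```text
t: 27.85
tool_pos: [0.4153, -0.1855, 0.0666]
tcp_rot: [0.701, 0.085, 0.703, -0.084]
force: [-8.6, -0.1, 7.4]
grip_width: 0.0218
```

```bash
python3 arc.py
```

```text
pos [ 0.41527484 -0.18549238  0.066559  ] r 0.09629402107421564 lever 0.6519712809344907 F [-8.58297338 -0.1211883   7.37901582] q6 -1.8952033611907495 0.021812292766856322
tangential force 1.3951239275334066
```

{"method": "send_rows", "body": {"series": [[0,-0.8,0.2,-3.75,255],[0,-0.8,0.2,-3.75,255],[0,-0.8,0.2,-3.75,255],[0,-0.8,0.2,-3,255],[0,0,0,0,255]]}}

```text
t: 28.35
tool_pos: [0.417, -0.218, 0.0665]
tcp_rot: [0.705, -0.001, 0.709, 0.004]
force: [-21.6, -5.1, 13.5]
grip_width: 0.0215
```

```bash
python3 arc.py
```

```text
pos [ 0.41697763 -0.21800382  0.06649884] r 0.09527756063249913 lever 0.9933490447463765 F [-21.63738218  -5.0832532   13.46630037] q6 -2.1979047328522876 0.021527971725497114
tangential force 0.8555510782924163
```

{"method": "send_rows", "body": {"series": [[0,-0.4,-0.15,-1,255],[0,-0.4,0,-1,255],[0,-0.4,0.05,-1,255],[0,0,0,0,255]]}}

```text
t: 28.75
tool_pos: [0.4192, -0.2302, 0.0666]
tcp_rot: [0.707, -0.02, 0.707, 0.021]
force: [0.3, 4.5, 1.9]
grip_width: 0.0216
```

```bash
python3 arc.py
```

```text
pos [ 0.41915784 -0.2301698   0.06657717] r 0.09625858508090253 lever 1.1220920370329748 F [0.25654141 4.54588155 1.89937499] q6 -2.2705392573741547 0.021594933801861855
tangential force -4.232760441467651
```

{"method": "send_rows", "body": {"series": [[0,-0.3,0.08,-1,255],[0,-0.3,0.1,-1,255],[0,0,0,0,255]]}}

```text
t: 29.05
tool_pos: [0.4209, -0.2356, 0.0666]
tcp_rot: [0.706, -0.032, 0.707, 0.034]
force: [-2.2, 6.3, 4.9]
grip_width: 0.0212
```

```bash
python3 arc.py
```

```text
pos [ 0.42091556 -0.23559231  0.06655541] r 0.09646999990740775 lever 1.1812134634507803 F [-2.22743503  6.33187158  4.87429513] q6 -2.312483354171207 0.02122731141289788
tangential force -6.706356363690403
```

{"method": "send_rows", "body": {"series": [[0,-0.3,0.09,-1,255],[0,-0.3,0.09,-1,255],[0,0,0,0,255]]}}

```text
t: 29.35
tool_pos: [0.4225, -0.2399, 0.0665]
tcp_rot: [0.704, -0.044, 0.707, 0.047]
force: [-3.8, 14.7, 10.2]
grip_width: 0.0215
```

```bash
python3 arc.py
```

```text
pos [ 0.42246309 -0.23994982  0.06645804] r 0.09676003966658707 lever 1.2289853681562997 F [-3.80819312 14.72232498 10.24771829] q6 -2.3537348131766906 0.021452593046348622
tangential force -14.975254719802322
```

{"method": "send_rows", "body": {"series": [[0,-0.2,0.06,-0.5,255],[0,-0.1,0.03,0,255],[0,0,0,0,255],[0,0,0,0,255]]}}

```text
t: 29.75
tool_pos: [0.4228, -0.241, 0.0664]
tcp_rot: [0.703, -0.045, 0.707, 0.051]
force: [-3.1, 27.7, 15.4]
grip_width: 0.0218
```

```bash
python3 arc.py
```

```text
pos [ 0.42281036 -0.24099287  0.0663854 ] r 0.09688305597838862 lever 1.240268421546939 F [-3.10647193 27.72111409 15.44428763] q6 -2.364782874937259 0.021778062608656154
tangential force -26.411420583990875
```

Clamped at about 1.24 rad with 26 N at the knob. Release and raise.

{"method": "send_rows", "body": {"series": [[0,0,0,0,200],[0,0,0,0,150],[0,0,0,0,80],[0,0,0,0,0],[0,0,0,0,0],[0,0,0,0,0],[-1,0,0,0,0],[-3,0,0,0,0],[-4,0,0,0,0],[-3,0,0,0,0]]}}

```text
t: 30.75
tool_pos: [0.4253, -0.2454, 0.1793]
tcp_rot: [0.706, -0.048, 0.705, 0.048]
force: [0.8, 0.4, -0.2]
grip_width: 0.0883
```

```bash
python3 knob.py s13
```

```text
30.75 [ 0.42532411 -0.2454087   0.17926173] [ 0.82422386  0.44978975 -0.24356118] 0.08828489818087232
lid top (842, array([ 592.2, -196.4]), array([ 59.3, 184.8]), 4.5)
[ 0.01272904 -0.00612228  0.09275791] 0.10166617044265261 -0.10262607854643746
pivot [ 0.51029578 -0.20046955]
knob 31 [ 0.42113544 -0.23516213  0.08422639] 0.09567205032286648
```

View pics/s13.png

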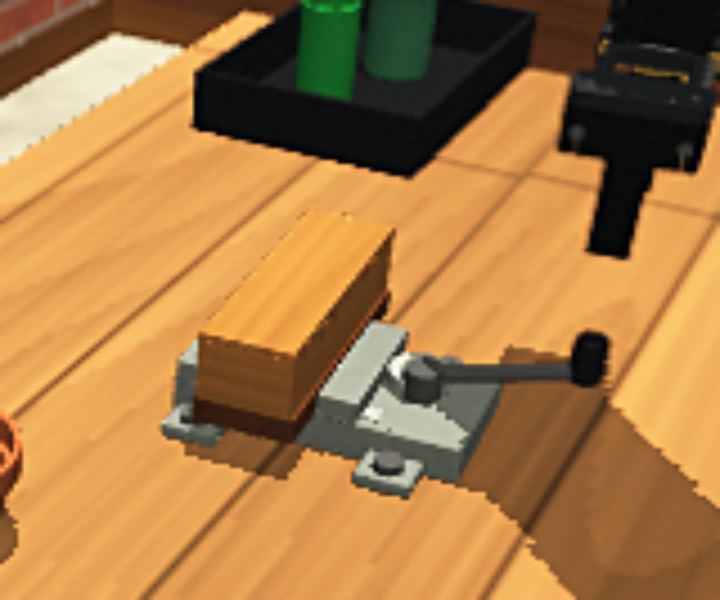

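{"method": "send_rows", "body": {"series": [[0,0,0,8.5,0],[0,0,0,8.5,0],[0,0,0,8.5,0],[0,0,0,8.5,0],[0,0,0,8.5,0],[0,0,0,8.5,0],[0,0,0,8.5,0],[0,0,0,8.5,0],[0,0,0,8.5,0],[0,0,0,8.5,0]]}}

```text
t: 31.8
tool_pos: [0.4252, -0.2453, 0.1771]
tcp_rot: [0.551, 0.443, 0.551, -0.443]
force: [-0.3, -0.0, -0.3]
grip_width: 0.0952
```

{"method": "send_rows", "body": {"series": [[0,0,0,8.5,0],[0,0,0,0,0]]}}

```text
t: 32.0
tool_pos: [0.4252, -0.2453, 0.1771]
tcp_rot: [0.518, 0.482, 0.518, -0.482]
force: [0.1, -0.1, 0.8]
grip_width: 0.0955
```

Run:
```python
from h import *
from cell import robot
goal(robot.get_obs(),[.592,-.1965,.068],4.2)
```

```text
toolx [ 0. -0. -1.] yaw_y 4.16 shift(cm) [10.91 16.99 -3.66] turn about tool x -0.04 shift after turn [10.91 16.99 -3.65]
```

{"method": "send_rows", "body": {"series": [[0,1.5,-0.3,0,0],[0,3,-0.6,0,0],[0,3,-0.7,0,0],[0,3,-0.7,0,0],[0,3,-0.7,0,0],[0,2,-0.4,0,0],[0,1.5,-0.3,0,0],[0,0,0,0,0],[0,0,0,0,0]]}}

```text
t: 32.9
tool_pos: [0.592, -0.1952, 0.1763]
tcp_rot: [0.519, 0.48, 0.519, -0.48]
force: [-1.2, -0.0, 0.4]
grip_width: 0.0952
```

```bash
python3 look.py w14
python3 - <<'E'
from h import *
from cell import robot
goal(robot.get_obs(),[.592,-.1965,.068],4.2)
f=dict(np.load("pics/w14.npz"));P=cloud(f);Z=P[...,2]
m=(abs(Z-.102)<.008)&(P[...,1]<-.05); m=cv2.medianBlur(m.astype(np.uint8),5)>0; m&=np.isfinite(P).all(2); print(rect(P,m),P[m][:,1].max(),np.median(Z[m]))
E
```

```text
32.9 [ 0.59196785 -0.19515727  0.17634387] [-1.24118083 -0.02418486  0.35023146] 0.09516523729193084
toolx [-0.  0. -1.] yaw_y 4.40 shift(cm) [10.85  0.03  0.11] turn about tool x 0.20 shift after turn [10.85  0.03  0.11]
(14135, array([ 593.1, -195.9]), array([ 58.2, 180.4]), 4.4) -0.10394443107422692 0.10171395605893341
```

View pics/w14.png

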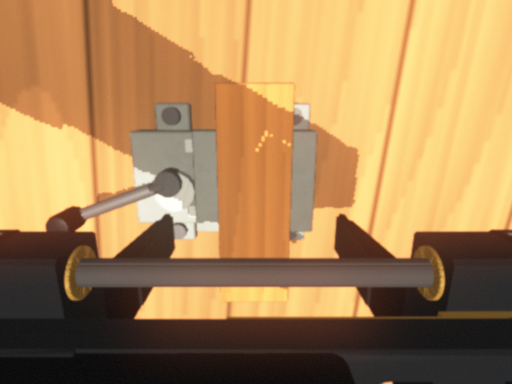

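{"method": "send_rows", "body": {"series": [[2,0.1,0,0,0],[2.5,0,0,0,0],[2.5,0,0,0,0],[1.8,0,0,0,0],[1.2,0,0,0,0],[0.8,0,0,0,0],[0,0,0,0,255],[0,0,0,0,255],[0,0,0,0,255],[0,0,0,0,255]]}}

```text
t: 33.95
tool_pos: [0.5932, -0.1957, 0.0693]
tcp_rot: [0.519, 0.481, 0.518, -0.481]
force: [0.2, -0.5, 0.2]
grip_width: 0.0685
```

{"method": "send_rows", "body": {"series": [[0,0,0,0,255],[0,0,0,0,255],[0,0,0,0,255],[0,0,0,0,255],[0,0,0,0,255]]}}

```text
t: 34.45
tool_pos: [0.5925, -0.1956, 0.069]
tcp_rot: [0.518, 0.481, 0.519, -0.481]
force: [-5.2, -0.1, 5.9]
grip_width: 0.058
```

{"method": "send_rows", "body": {"series": [[-0.2,0,0,0,255],[-0.3,0,0,0,255],[-0.4,0,0,0,255],[0,0,0,0,255]]}}

```text
t: 34.85
tool_pos: [0.5925, -0.1955, 0.0775]
tcp_rot: [0.518, 0.481, 0.519, -0.481]
force: [-4.5, -3.4, -8.9]
grip_width: 0.0578
```

{"method": "send_rows", "body": {"series": [[-0.5,0,0,0,255],[-0.5,0,0,0,255],[-0.5,0,0,0,255],[-0.5,0,0,0,255],[0,0,0,0,255]]}}

```text
t: 35.35
tool_pos: [0.5926, -0.1955, 0.0979]
tcp_rot: [0.518, 0.481, 0.519, -0.481]
force: [-6.2, -3.3, -4.3]
grip_width: 0.0578
```

{"method": "send_rows", "body": {"series": [[-0.7,0,0,0,255],[-0.7,0,0,0,255],[-0.8,0,0,0,255],[-0.8,0,0,0,255],[-0.8,0,0,0,255],[-0.8,0,0,0,255],[-1,0,0,0,255],[-1,0,0,0,255],[-1,0,0,0,255],[0,0,0,0,255]]}}

```text
t: 36.35
tool_pos: [0.5935, -0.1958, 0.1753]
tcp_rot: [0.519, 0.481, 0.518, -0.481]
force: [-0.4, -0.1, -1.2]
grip_width: 0.058
```

```bash
python3 knob.py s15
python3 - <<'E'
from h import *
from cell import robot
goal(robot.get_obs(),[.52,-.42,.16],4.2)
E
```

```text
36.35 [ 0.59345721 -0.1957552   0.17529879] [-0.38463755 -0.11213077 -1.19399712] 0.05803486873655057
lid top (38, array([ 590.5, -192.4]), array([ 36.5, 140.5]), 3.5)
[ 0.00970514 -0.00206957  0.08938726] 0.09533992229246219 -0.12160867055586466
pivot [ 0.51029578 -0.20046955]
knob 32 [ 0.4215062  -0.2353139   0.08378603] 0.09538195519181501
toolx [ 0.001 -0.001 -1.   ] yaw_y 4.30 shift(cm) [ 1.44 -8.98 21.82] turn about tool x 0.10 shift after turn [ 1.44 -8.94 21.84]
```

View pics/s15.png

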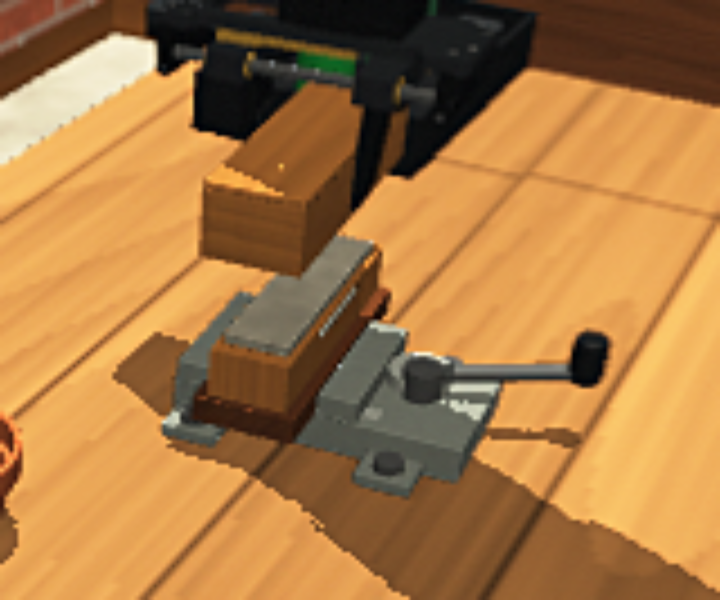

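{"method": "send_rows", "body": {"series": [[0,-0.4,1,0,255],[0,-0.8,2,0,255],[0,-1,3,0,255],[0,-1.2,3.5,0,255],[0,-1.2,3.5,0,255],[0,-1.2,3.5,0,255],[0,-1.2,3.5,0,255],[0,-1,3,0,255],[0,-0.8,2,0,255],[0,0,1,0,255]]}}

```text
t: 37.4
tool_pos: [0.5233, -0.4633, 0.173]
tcp_rot: [0.518, 0.481, 0.518, -0.481]
force: [-0.3, 0.7, -1.6]
grip_width: 0.058
```

{"method": "send_rows", "body": {"series": [[1,0,0,0,255],[2,0,0,0,255],[3,0,0,0,255],[3,0,0,0,255],[2,0,0,0,255],[1.5,0,0,0,255],[0.8,0,0,0,255],[0.5,0,0,0,255],[0,0,0,0,255]]}}

```text
t: 38.3
tool_pos: [0.5249, -0.4612, 0.0356]
tcp_rot: [0.519, 0.481, 0.518, -0.481]
force: [0.5, -0.3, -0.8]
grip_width: 0.058
```

```bash
python3 knob.py s16
python3 - <<'E'
from h import *
from cell import robot,viewer
f=viewer.grab_frame("side"); i=f["img"][:,:,::-1]; cv2.imwrite("pics/s16.png",cv2.resize(i[60:240,200:430],None,fx=3.3,fy=3.3))
E
```

```text
38.3 [ 0.5248879  -0.46117466  0.03563262] [ 0.54731022 -0.32972001 -0.76255144] 0.05803721217713893
lid top (47, array([ 592.1, -196.3]), array([ 37.7, 136.7]), 7.0)
[-0.00966993  0.00112794  0.10144702] 0.09528379158948985 -0.1265796567266364
pivot [ 0.51029578 -0.20046955]
knob 33 [ 0.42112452 -0.23486432  0.08396307] 0.09557465115335115
```

View pics/s16.png

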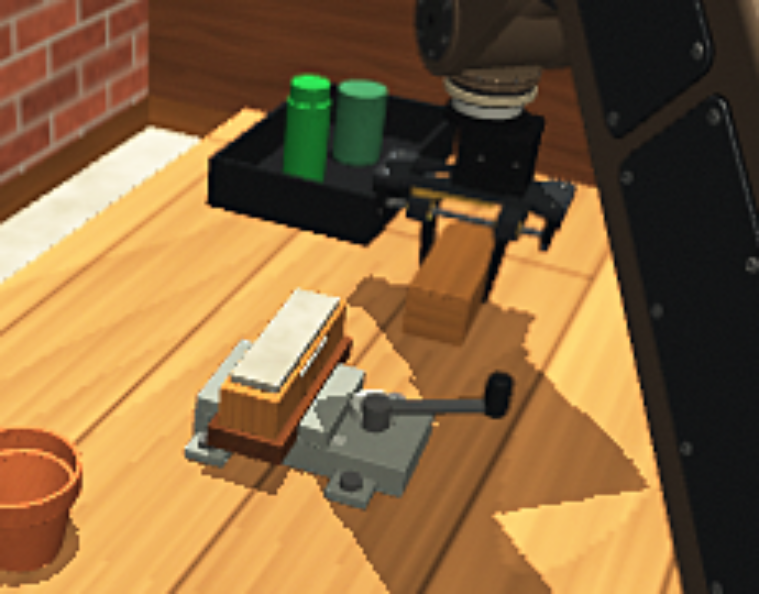

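Expected touch-down is at TCP z ≈ 0.019.

{"method": "send_rows", "body": {"series": [[0.5,0,0,0,255],[0.5,0,0,0,255],[0.3,0,0,0,255],[0.2,0,0,0,255],[0.1,0,0,0,255],[0,0,0,0,255]]}}

```text
t: 39.0
tool_pos: [0.5247, -0.4614, 0.0195]
tcp_rot: [0.518, 0.481, 0.518, -0.481]
force: [-0.4, -0.3, -1.6]
grip_width: 0.0576
```

{"method": "send_rows", "body": {"series": [[0.1,0,0,0,255],[0,0,0,0,255]]}}

```text
t: 39.2
tool_pos: [0.5248, -0.4615, 0.0191]
tcp_rot: [0.519, 0.481, 0.518, -0.481]
force: [-0.5, -0.1, 1.5]
grip_width: 0.058
```

Contact. Release and retreat.

{"method": "send_rows", "body": {"series": [[0,0,0,0,220],[0,0,0,0,150],[0,0,0,0,80],[0,0,0,0,0],[0,0,0,0,0],[0,0,0,0,0],[0,0,0,0,0],[-1,0,0,0,0],[-2,0,0,0,0],[-3,0,0,0,0]]}}

```text
t: 40.2
tool_pos: [0.5242, -0.461, 0.0786]
tcp_rot: [0.518, 0.481, 0.519, -0.481]
force: [0.2, -0.8, -0.0]
grip_width: 0.0947
```

{"method": "send_rows", "body": {"series": [[-4,0,0,0,0],[-4,0,0,0,0],[-3,0,0,0,0],[-2,0,0,0,0],[0,0,0,0,0],[0,0,0,0,0]]}}

```text
t: 40.8
tool_pos: [0.5245, -0.4612, 0.2087]
tcp_rot: [0.519, 0.481, 0.518, -0.481]
force: [0.2, 0.2, -0.1]
grip_width: 0.0949
```

```bash
python3 knob.py s17
python3 - <<'E'
from h import *
from cell import robot,viewer
f=viewer.grab_frame("side"); i=f["img"][:,:,::-1]; cv2.imwrite("pics/s17.png",i)
P=cloud(f);Z=P[...,2]
m=(abs(Z-.052)<.006)&(abs(P[...,0]-.525)<.06)&(abs(P[...,1]+.46)<.11); m=cv2.medianBlur(m.astype(np.uint8),3)>0; m&=np.isfinite(P).all(2)
q=P[m]; print("lid",rect(P,m),np.median(q[:,2]),np.linalg.lstsq(np.c_[q[:,:2],np.ones(len(q))],q[:,2],rcond=None)[0])
m=(abs(Z-.094)<.005)&(abs(P[...,0]-.592)<.06)&(abs(P[...,1]+.195)<.11); m=cv2.medianBlur(m.astype(np.uint8),3)>0; m&=np.isfinite(P).all(2)
q=P[m]; print("stone",rect(P,m),np.median(q[:,2]),np.linalg.lstsq(np.c_[q[:,:2],np.ones(len(q))],q[:,2],rcond=None)[0])
E
```

```text
40.8 [ 0.52449117 -0.46119393  0.20867749] [ 0.18394051  0.24595222 -0.10039113] 0.09491307307140745
lid top (43, array([ 590., -193.]), array([ 36.3, 139. ]), 4.7)
[ 0.00072452 -0.00105513  0.0948054 ] 0.0953657050935105 -0.12324721060457622
pivot [ 0.51029578 -0.20046955]
knob 32 [ 0.42113819 -0.23548944  0.08380867] 0.09578866555477594
lid (506, array([ 524.1, -461.7]), array([ 59. , 184.5]), 4.0) 0.05225746233656475 [ 0.00483692 -0.00668335  0.04654208]
stone (469, array([ 591.7, -195.5]), array([ 41., 154.]), 4.3) 0.09371825283260116 [ 0.00879468 -0.00036426  0.08840241]
```

View pics/s17.png

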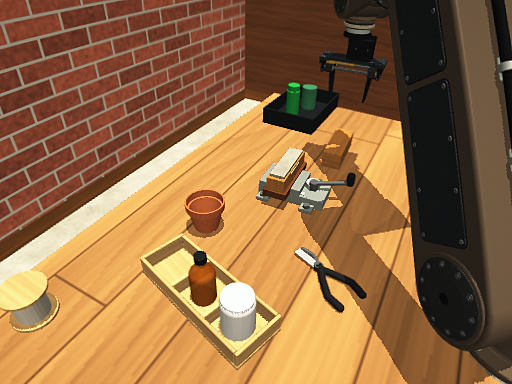

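```bash
python3 -c "
from cell import robot
print(robot.finish_job())"
```

```text
the job is handed in; nothing more can be done
None
```

The stone is clamped in the vice with its lid off, and I handed the job in at about 41 s. The interface gives no verdict.

**What I did:** I lifted the standing box from the tray and tipped it flat on the bench by pivoting it in the fingers. I then regripped it at mid-lid and set it between the jaws. I swung the lever to about 1.24 rad, with 26 N at the knob when I stopped. The lid came off straight up at about 9 N, and I set it on the open bench to the right of the vice.

**Last checks, all from the side camera:**
- **Stone:** its top is level at 0.094 m, as it should be on the bed. Its centre is about 1 mm from the middle of the jaws and its angle is about 4.3°, against 4.1° for the vice.
- **Lid:** its top is at 0.052 m and level, so the rim is on the bench.
- **Lever:** the knob stayed where I left it after release.
- **Robot and bystanders:** the gripper is open and clear. The bottle, tin, pot and secateurs look unmoved; I judged that by eye from the picture, without measuring.

**Not directly confirmed:** I could not read the jaw's clamping force. I inferred it from the knob force, the lever angle and the box staying put while the lid came off.

**Disagreements:** Two measurements differed. The vice position was about 2 mm apart between the top and wrist cameras, and the grip slid about 7 mm on the box early in the tipping. Neither mattered in the end.

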